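# Load the ointment tiles under the lip of the disinfecting box and spray them

### The arm

A 6-joint arm with a two-finger parallel gripper is mounted at the origin on the work surface. World frame = base frame: x ahead of the robot, y to its left, z up, the work surface at z = 0. Lengths are in m, angles in rad, forces in N, time in s.
With the tool pointing down it reaches from about 0.35 to 0.775 m from the base axis. Payload 5.5 kg.
Tool frame: the origin (TCP) lies midway between the tips of the shut fingers; the grasp point (between the pads) lies 19 mm behind it; z points along the fingers, y is the direction in which the jaws open and shut (so a half turn about z gives the same grasp; the last joint's range is limited). The gripper opens to 85 mm and grips with 20 to 120 N. Pads are 22 mm wide; open, the fingers measure 114 mm over their backs; the gripper's body (76 mm by 85 mm) begins 54 mm behind the grasp point. The pads swing forward as they close: fully open they stand 13 mm farther back than shut.
Start: joints at [-1.368, 0.313, 0.046, 1.304, 0, 1.431], TCP at [0.193, -0.542, 0.192] pointing down, gripper open.
Joint ranges: [-2.76, 2.76], [-0.86, 1.69], [-1.03, 1.26], [-2.2, 2.34], [-1.47, 1.5], [-3.14, 3.14]. Speed limits (rad/s): [2.57, 2.57, 3.14, 3.14, 3.14, 3.14].

### API

Orientations are given as a unit quaternion [w, x, y, z].
In Python, from workcell import env gives the robot as it stands.
- The arm moves only by the shell command python3 -m pendant 'ROWS' [FORCE]. ROWS is JSON, a list of rows, each a list of 3 entries, a list of its own where there are three numbers: the shift along the tool's x, y, z each as a share of 20 mm, from -1 to 1, then the turn about the tool's z as a share of 6 degrees, from -1 to 1, then the closure, from -1 (fully open) to 1 (shut). In form: [[[tx, ty, tz], turn, claw], ...]. A call has 1 to 12 rows; each row shifts and turns the commanded pose from where the row before left it, along the tool's axes as they then stand; what a row does not reach is not made up. A row lasts 1/8 s, in which the tool goes at most 62.5 mm and 10.7 degrees, less where a joint would pass 70% of its speed; a pose out of reach is approached as far as the arm can. A call with a number of a shift or a turn outside -1 to 1 is refused whole. A call with a gripper value outside its range is refused whole. The fingers move at their own pace and stop on an object; FORCE is the grip in N (left out, the last holds). Time passes only in rows, so rows that do not move let the fingers close. It gives the time, the measured TCP pose, the force and the opening at its end, in the units of the state.
- env.get_state(): the state, without advancing time (a new reading comes with each control period).
- env.read_camera(name): name is "side" or "top" or "wrist"; returns a dict with "color" (384x512x3 uint8, blue, green, red), "mtx" (3x3 intrinsics, pixels), "view" (4x4, takes a point from world to camera coordinates). Camera axes: x right, y down, z forward; pixel columns grow to the right and rows downward; lengths in m; the calibration is good to about 2 mm. The wrist camera is an equidistant fisheye: a pixel r from the principal point sees the ray r / f radians off the axis. A picture is of the moment at which its call begins. There is no depth.
- env.hand_in(): hands the job in, once; it reports no verdict.
Trained networks look in the newest picture that a camera, given by its name, has taken for a name from the list of things; names that differ only in an ending like _2 or _b are one class to them, and where a whole thing is asked for, a point or a joint stands for the part that bears it (a point fixed in the world has none). Each returns a list of dicts, best first, with "p" (0 to 1); they miss things now and then, are a little off and sometimes report something else, mostly with a low value. They report only what shows in the picture. A call takes as long as a camera call. They do not tell look-alikes from the thing itself.
- env.boxes_of(camera, thing): "location" ([column, row] in pixels, amid what is visible of it).
- env.cut_out(camera, thing): "region" (384x512 bool, what is visible of it) and "location" ([column, row] in pixels, amid what is visible of it).
The state is a dict: "clock": time; "joint_pos": joint angles; "qvel": joint speeds; "tau": joint torques, N m; "tcp_pos": TCP position; "orientation": TCP orientation; "wrist_force": force on the tool from outside, world axes, zero at the start; "ft_torque": the same for the moment, N m; "finger_gap": finger opening in m.
Only numpy, scipy, OpenCV 4.12 (cv2) and the standard library are available. Lean on these libraries where they do the work, as an engineer would, in place of code of your own. Each camera call takes 0.05 s, during which the arm holds its last target.

### The job

In the dispensary, put the clipped pile of white ointment tiles into the snug metal disinfecting box: tuck one end under the overhanging lip of the tall end wall, then let the other end down until the pile lies flat on the box floor, and let go. Then gently press the cap of the spray can beside the box fully down, without forcing it, and let it spring back up. Do not spray before the pile is in the box, and leave the carton, jar, cup and spatula where they are.

Things in the scene. Friction and masses are not known exactly. Their poses are not given: they have to be found in the camera images.
- pile_mid (a point): Centre of the loose pile of four white tiles held by two thin steel clips: a rigid block 100 long (own x) x 50 wide (own y) x 50 high mm, 0.3 to 0.5 kg, flat on the table, so this point is 25 mm above its underside. Both ends are alike. Pinch it over its 50 mm width, near mid-length, with the fingertips 25 mm or more above its underside: they must stay above the box's side walls.
- station: Fixed bare-metal open-topped box, base plate 135 x 85 mm; origin at the centre of its underside, on the table; own x along its length, from the tall lipped end wall (-x) to the low end wall (+x), z up. Walls are 6 mm thick; their tops above the origin: both sides 24 mm, +x end 14 mm, tall -x end 63.5 mm. Seated, the pile lies along x with its centre 31 mm above the origin.
- box_floor (a point): Centre of the box's inner floor, 6 mm above the station's origin, same axes. The inside is 105 mm long (x -52.5 to 52.5) and 54 mm wide (y -27 to 27).
- lip_edge (a point): Middle of the lower free edge of the lip on the tall end wall, same axes. The lip is 5 mm thick, overhangs the inside by 9 mm, its underside 52.5 mm above the floor. The pile cannot go straight down past it: go in with the pile's -x end about 0.2 rad low, slide that end under the lip to the tall wall, then lower the other end.
- can_stand: Fixed round stand (foot 116 mm across, cup 80 mm across, 50 mm high) at the box's +y side, holding an upright aluminium spray can 64 mm in diameter; origin at the centre of its foot, on the table, z up; own -y is the way the nozzle points, to the box.
- cap_axis (a point): A point on the stand's vertical axis, 177 mm above the table. The white flat-topped cap, 34 mm in diameter, is centred on this axis. The can stands out by a different amount each time and does not give when pressed gently: the cap's top, unpressed, is 0 to 25 mm above this point and must be felt for.
- cap (a joint): The sprung spray cap: 0 m = up, 0.010 m = fully down on its stop. It begins to move at about 4 N and takes about 12 N at the stop; the spring brings it back up. Press slowly: over 40 N forces it.
- carton: Bystander: loose white paper carton 55 x 35 x 60 mm (x, y, z), origin at the centre of its underside. It and the pile may swap places.
- jar: Bystander: loose amber jar, 52 mm in diameter, 75 mm high, origin at the centre of its underside.
- cup: Bystander: loose clear plastic cup, 54 mm in diameter, 60 mm high, origin at the centre of its underside.
- spatula: Bystander: loose spatula 190 mm long lying on the table along its own x, origin near its middle.
Mind the look-alikes: they are no part of the job. Leave any black, brown or pink look-alike of the part that bears pile_mid alone.

How it is judged:
On the way, in this order (a step that is already met when the one before it is completed fails the run):
1. the pile lies flat on the box floor under the lip, let go (z of pile_mid in the frame of station between 0.0285 and 0.0335 m and x of pile_mid in the frame of station between -0.006 and 0.006 m and y of pile_mid in the frame of station between -0.005 and 0.005 m and angle between pile_mid's own z axis and vertical below 0.05 rad and contact force between the fingers and pile below 0.3 N), for 0.2 s.
2. the spray cap is pressed fully down (value of joint cap above 0.008 m), for 0.02 s.
3. the cap has sprung back up (value of joint cap below 0.0015 m), for 0.2 s.
At the end, for the whole second after the job is handed in: The pile lies at rest in the box under the lip, flat to 0.05 rad, its centre within 2.5 mm of the seated height and within 6 mm (along) and 5 mm (across) of the box's centre; the cap is up to within 1.5 mm (z of pile_mid in the frame of station between 0.0285 and 0.0335 m and x of pile_mid in the frame of station between -0.006 and 0.006 m and y of pile_mid in the frame of station between -0.005 and 0.005 m and angle between pile_mid's own z axis and vertical below 0.05 rad and value of joint cap below 0.0015 m and linear speed of pile below 0.02 m/s); the robot touches nothing.
It fails at once if the cap was pressed while the pile was not in the box (value of joint cap above 0.005 m and not (z of pile_mid in the frame of station between 0.0285 and 0.0335 m and x of pile_mid in the frame of station between -0.006 and 0.006 m and y of pile_mid in the frame of station between -0.005 and 0.005 m and angle between pile_mid's own z axis and vertical below 0.05 rad)).
It fails at once if the spray can was forced (over 40 N) (contact force between any of the arm, the fingers and can_stand above 40 N).
It fails at once if a bystander was moved by more than 30 mm (distance of any of carton, jar, cup, spatula from where it was at the start of the episode above 0.03 m).
It also fails if it takes over 58 s, if anything falls off the work surface, if the arm or the gripper's body presses on something with over 40 N, if the wrist force passes 120 N, or if a joint passes its speed limit or range.

## Working session

There is one attempt and no reset: what is moved stays moved. The work goes in short steps, Python scripts to look and compute and a shell command to move; the robot and the scene stay as the last step left them, time stands still between calls to the robot, and variables do not carry over. Pictures are saved under pics/ and viewed, and the job is handed in when it is done.

```bash
ls; mkdir -p pics
python3 - <<'E'
from workcell import env
import cv2
s=env.get_state();print(s)
for n in("side","top","wrist"):
    r=env.read_camera(n);cv2.imwrite(f"pics/{n}0.png",r["color"]);print(n,r["mtx"],r["view"])
    for t in("pile_mid","station","can_stand","cap","carton","jar","cup","spatula"):
        print(t,[(b["location"],round(b["p"],2)) for b in env.boxes_of(n,t)])
E
```

```text
pics
{'clock': 0.0, 'joint_pos': array([-1.36758006e+00,  3.13979504e-01,  4.49903854e-02,  1.30359342e+00,
        9.58031492e-06,  1.43119545e+00]), 'qvel': array([ 0.00030113, -0.00023543, -0.00064657, -0.00090769, -0.00119308,
       -0.0011719 ]), 'tau': array([ 1.13254082e-03, -4.80625749e+01,  2.98535174e+01,  1.92655879e-02,
       -3.22753122e-04, -3.48161819e-06]), 'tcp_pos': array([ 0.19315865, -0.54097928,  0.19152548]), 'orientation': array([-8.92806477e-04,  9.85345092e-01,  1.70570374e-01, -2.36151164e-05]), 'wrist_force': array([-0.08686478,  0.40124705,  0.3332183 ]), 'ft_torque': array([ 0.00630374,  0.0479595 , -0.00275365]), 'finger_gap': 0.08557571096583227}
side [[353.98759394   0.         255.40144127]
 [  0.         353.98759394 182.03669129]
 [  0.           0.           1.        ]] [[-0.84211684 -0.53926109 -0.00605846  0.45569765]
 [-0.31163918  0.49576668 -0.81061484  0.2991105 ]
 [ 0.44013662 -0.68074436 -0.58554835  0.91418425]
 [ 0.          0.          0.          1.        ]]
pile_mid [([222.2, 168.4], 0.98), ([258.3, 179.8], 0.94), ([313.8, 235.1], 
[... 808 characters left out ...]
9], 0.77)]
can_stand [([188.9, 206.6], 0.57)]
cap [([310.4, 167.8], 0.51)]
carton [([309.5, 224.5], 0.59)]
jar [([232.7, 129.4], 0.55), ([236.7, 207.5], 0.52)]
cup [([134.7, 246.2], 0.52)]
spatula [([308.8, 227.7], 0.6)]
wrist [[297.31863964   0.         251.19125383]
 [  0.         297.31863964 191.62541453]
 [  0.           0.           1.        ]] [[ 3.35437430e-01 -9.42062487e-01 -1.51011378e-05 -5.74288687e-01]
 [-8.98007393e-01 -3.19755706e-01  3.02223446e-01 -3.85255235e-02]
 [-2.84718200e-01 -1.01363495e-01 -9.53237110e-01  3.79735579e-01]
 [ 0.00000000e+00  0.00000000e+00  0.00000000e+00  1.00000000e+00]]
pile_mid []
station []
can_stand []
cap []
carton []
jar []
cup []
spatula []
```

View pics/side0.png

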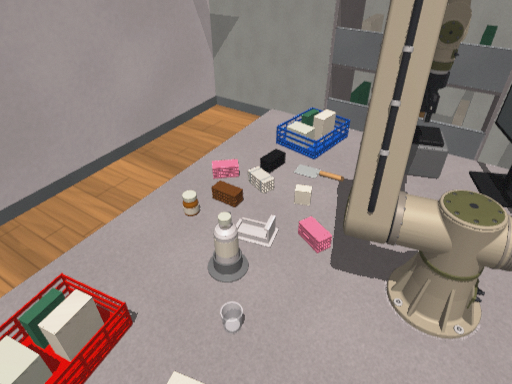

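View pics/top0.png

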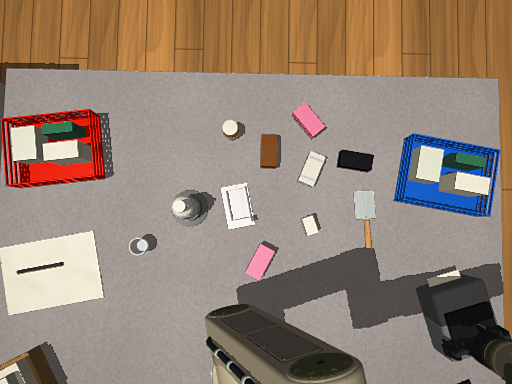

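View pics/wrist0.png

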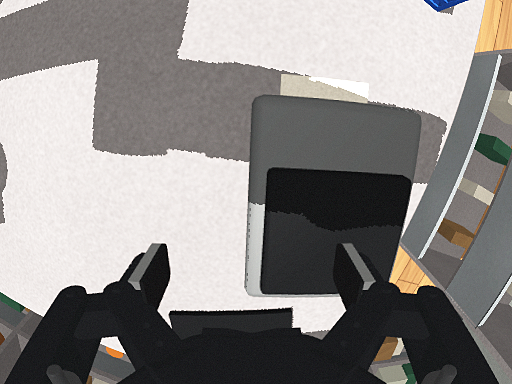

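Run:
```python
import cv2
a=cv2.imread("pics/top0.png")[90:300,100:400];cv2.imwrite("pics/top0c.png",cv2.resize(a,(800,560),interpolation=cv2.INTER_CUBIC))
a=cv2.imread("pics/side0.png")[130:340,150:400];cv2.imwrite("pics/side0c.png",cv2.resize(a,(714,600),interpolation=cv2.INTER_CUBIC))
```

```text
(no output)
```

View pics/top0c.png

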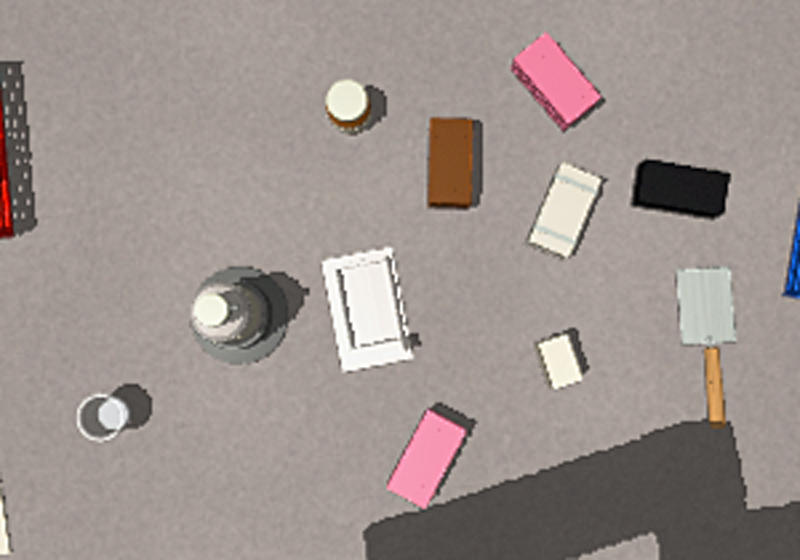

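View pics/side0c.png

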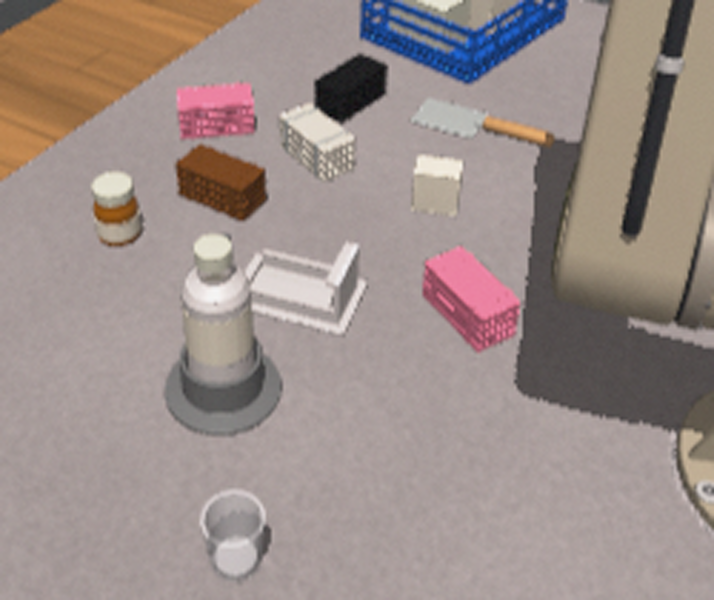

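The wanted pile is white with two steel clips: top picture (311,168), side picture (258,180). These could be mistaken for it:

| Object | Top picture | Side picture |
|---|---|---|
| brown block | (270,150) | (227,193) |
| black block | (355,160) | (273,160) |
| pink block | (309,120) | (225,169) |
| pink block | (261,261) | (314,235) |
| white carton, smaller and clipless | (310,225) | (302,195) |

The box is at top (238,206) with its tall wall toward the robot. The can is at about (188,206).

Next I'll measure from two views.

```bash
cat > h.py <<'E'
import numpy as np,cv2
from workcell import env
from scipy.spatial.transform import Rotation as R
from scipy.optimize import least_squares
def ray(cam,uv,fish):
    K,V=cam["mtx"],cam["view"]; x=(uv[0]-K[0,2])/K[0,0]; y=(uv[1]-K[1,2])/K[1,1]
    if fish:
        r=np.hypot(x,y); d=np.array([x/r*np.sin(r),y/r*np.sin(r),np.cos(r)]) if r>1e-9 else np.array([0,0,1.])
    else: d=np.array([x,y,1.]); d/=np.linalg.norm(d)
    Rm=V[:3,:3]; return -Rm.T@V[:3,3], Rm.T@d
def proj(cam,P,fish):
    P=np.atleast_2d(P); K,V=cam["mtx"],cam["view"]; c=P@V[:3,:3].T+V[:3,3]
    if fish:
        rr=np.hypot(c[:,0],c[:,1]); th=np.arctan2(rr,c[:,2]); s=th/np.maximum(rr,1e-9); xy=c[:,:2]*s[:,None]
    else: xy=c[:,:2]/c[:,2:]
    return xy*[K[0,0],K[1,1]]+[K[0,2],K[1,2]]
def onz(cam,uv,z,fish=False):
    o,d=ray(cam,uv,fish); return o+d*(z-o[2])/d[2]
def tri(rays):
    A=np.zeros((3,3));b=np.zeros(3)
    for o,d in rays:
        M=np.eye(3)-np.outer(d,d);A+=M;b+=M@o
    p=np.linalg.solve(A,b); return p,[np.linalg.norm((np.eye(3)-np.outer(d,d))@(p-o)) for o,d in rays]
def rotq(q): return R.from_quat([q[1],q[2],q[3],q[0]]).as_matrix()
def q2():
    s=env.get_state();return s["tcp_pos"],rotq(s["orientation"])
E
python3 - <<'E'
from h import *
T=env.read_camera("top")
def cut(cam,t,near):
    L=env.cut_out(cam,t); L=[l for l in L if np.hypot(*(np.array(l["location"])-near))<25]
    return L[0] if L else None
out={}
for t,nt in (("pile_mid",(311,168)),("station",(238,206)),("cap",(182,206)),("can_stand",(188,207)),("carton",(310,225)),("jar",(231,129)),("cup",(137,246)),("spatula",(366,215))):
    out[t]=[cut("top",t,nt)]
S=env.read_camera("side")
for t,nt in (("pile_mid",(258,180)),("station",(256,230)),("cap",(225,219)),("can_stand",(228,257)),("carton",(302,195)),("jar",(189,203)),("cup",(232,317)),("spatula",(318,173))):
    out[t].append(cut("side",t,nt))
import pickle
pickle.dump((T,S,out),open("m0.pkl","wb"))
for t,(a,b) in out.items():
    print(t, None if a is None else (a["location"],a["p"],a["region"].sum()), None if b is None else (b["location"],b["p"],b["region"].sum()))
    if a and b:
        p,e=tri([ray(T,a["location"],0),ray(S,b["location"],0)]); print("   ",p.round(4),np.round(e,4))
    if a:
        r=cv2.minAreaRect(np.argwhere(a["region"])[:,::-1].astype(np.float32)); print("   rect",np.round(r[0],1),np.round(r[1],1),round(r[2],1))
E
```

```text
pile_mid ([310.6, 171.6], 0.78, np.int64(556)) ([274.0, 160.9], 0.91, np.int64(425))
    [ 0.6    -0.1807  0.1201] [0.0176 0.0176]
   rect [311.2 169.6] [17.5 34.1] 25.5
station ([234.3, 208.6], 0.72, np.int64(1094)) ([256.0, 228.8], 0.96, np.int64(907))
    [0.5066 0.0506 0.0282] [0.0002 0.0002]
   rect [237.3 205.7] [42.9 27. ] 80.5
cap ([181.3, 206.7], 0.54, np.int64(135)) None
   rect [179.2 206.2] [13.  11.8] 31.0
can_stand ([188.6, 206.3], 0.86, np.int64(1073)) ([226.1, 258.3], 0.84, np.int64(1868))
    [0.5128 0.1934 0.0261] [0.0016 0.0016]
   rect [189. 208.] [36. 36.] 90.0
carton ([308.1, 225.5], 0.64, np.int64(248)) ([301.8, 197.3], 0.66, np.int64(320))
    [ 0.461  -0.179   0.0169] [0.0028 0.0028]
   rect [308.5 225.5] [19.  13.3] 71.6
jar ([231.5, 129.4], 0.67, np.int64(230)) None
   rect [230.  129.5] [17.7 14.8] 45.0
cup ([136.7, 244.6], 0.79, np.int64(285)) ([233.2, 317.4], 0.91, np.int64(603))
    [0.3881 0.3426 0.0385] [0.0041 0.0041]
   rect [137.5 246. ] [17.7 19.1] 45.0
spatula ([364.6, 211.6], 0.91, np.int64(790)) ([314.4, 169.8], 0.91, np.int64(276))
    [ 0.5028 -0.3591  0.0145] [0.0027 0.0027]
   rect [365.3 220.3] [60.  20.8] 85.2
```

Run:
```python
from h import *
import pickle
T,S,out=pickle.load(open("m0.pkl","rb"))
print("pile top",onz(T,(311.2,168.6),.05), "side pile", onz(S,(258,178),.035))
for a,b in (((322,153),(302,185)),):
    print(onz(T,a,.05),onz(T,b,.05))
print("box",onz(T,(237.3,205.7),.012),"can foot",onz(T,(188.6,208),.0))
print("pink",onz(T,(261,261),.05),"brown",onz(T,(270,150),.05))
p,Rm=q2();W=env.read_camera("wrist");V=W["view"]
c=-V[:3,:3].T@V[:3,3]
print("cam in tool",Rm.T@(c-p),"cam axis in tool",Rm.T@V[2,:3],"cam x in tool",Rm.T@V[0,:3]);print("tool R",Rm.round(3))
```

```text
pile top [ 0.63337816 -0.18379492  0.05      ] side pile [ 0.64052864 -0.17321833  0.035     ]
[ 0.6824116  -0.21668344  0.05      ] [ 0.58226611 -0.15603532  0.05      ]
box [0.51648304 0.04227709 0.012     ] can foot [0.50678795 0.19649704 0.        ]
pink [ 0.34946224 -0.03448996  0.05      ] brown [ 0.68852393 -0.05621038  0.05      ]
cam in tool [ 0.07764439 -0.00065231 -0.18117475] cam axis in tool [-3.02212597e-01 -3.02800031e-04  9.53240502e-01] cam x in tool [-7.44098943e-04  9.99999720e-01  8.17462870e-05]
tool R [[ 0.942  0.336  0.   ]
 [ 0.336 -0.942 -0.   ]
 [-0.     0.    -1.   ]]
```

```bash
python3 -m pendant '[[[1,-0.35,0],0,-1],[[1,-0.35,0],0,-1],[[1,-0.35,0],0,-1],[[1,-0.35,0],0,-1],[[1,-0.35,0],0,-1],[[1,-0.35,0],0,-1],[[1,-0.35,0],0,-1],[[1,-0.35,0],0,-1],[[1,-0.35,0],0,-1],[[1,-0.35,0],0,-1],[[1,-0.35,0],0,-1],[[1,-0.35,0],0,-1]]' 30 && python3 -m pendant '[[[1,-0.35,0],0,-1],[[1,-0.35,0],0,-1],[[1,-0.35,0],0,-1],[[1,-0.35,0],0,-1],[[1,-0.35,0],0,-1],[[1,-0.35,0],0,-1],[[1,-0.35,0],0,-1],[[1,-0.35,0],0,-1],[[1,-0.35,0],0,-1],[[1,-0.35,0],0,-1],[[1,-0.35,0],0,-1],[[1,-0.35,0],0,-1]]'; python3 -m pendant '[[[1,-0.35,0],0,-1],[[1,-0.35,0],0,-1],[[0.5,-0.3,0],-1,-1],[[0,0,0],-1,-1],[[0,0,0],-1,-1],[[0,0,0],-1,-1],[[0,0,0],-1,-1],[[0,0,0],-1,-1],[[0,0,0],-1,-1],[[0,0,0],-1,-1],[[0,0,0],-1,-1],[[0,0,0],-1,-1]]'; python3 -m pendant '[[[0,0,0],-1,-1],[[0,0,0],-1,-1],[[0,0,0],-1,-1],[[0,0,0],-1,-1],[[0,0,0],-1,-1],[[0,0,0],-1,-1],[[0,0,0],-1,-1],[[0,0,0],-1,-1],[[0,0,0],-1,-1],[[0,0,0],-1,-1],[[0,0,0],-1,-1],[[0,0,0],-0.5,-1]]'
```

```text
clock: 3.8
tcp_pos: [0.3922, -0.3806, 0.1925]
orientation: [0.0, 0.985, 0.171, 0.0]
wrist_force: [0.1, -0.2, -0.3]
finger_gap: 0.0851
clock: 5.3
tcp_pos: [0.59, -0.2211, 0.1923]
orientation: [0.0, 0.985, 0.171, -0.0]
wrist_force: [0.4, -0.7, 0.9]
finger_gap: 0.0859
clock: 6.8
tcp_pos: [0.6298, -0.1859, 0.1923]
orientation: [0.0, 0.767, 0.642, -0.0]
wrist_force: [0.3, 0.1, 0.9]
finger_gap: 0.0855
clock: 8.3
tcp_pos: [0.6298, -0.1859, 0.1923]
orientation: [-0.0, 0.269, 0.963, -0.0]
wrist_force: [-0.2, -0.0, -0.4]
finger_gap: 0.0856
```

Run:
```python
from h import *
W=env.read_camera("wrist");cv2.imwrite("pics/wrist1.png",W["color"])
p,Rm=q2();print(p,Rm.round(3))
import pickle;pickle.dump(W,open("w1.pkl","wb"))
print(env.get_state()["joint_pos"],env.get_state()["clock"])
for t in ("pile_mid","station"): print([(l["location"],l["p"]) for l in env.boxes_of("wrist",t)])
```

```text
[ 0.62979792 -0.18596045  0.19234784] [[-0.856  0.518  0.   ]
 [ 0.518  0.856 -0.   ]
 [-0.    -0.    -1.   ]]
[-4.09207409e-01  4.79189089e-01  2.92545889e-01  1.38410062e+00
 -6.32804748e-05  1.34853172e-01] 8.35
[([305.1, 255.6], 0.89), ([253.8, 169.7], 0.88), ([186.2, 238.1], 0.8), ([370.4, 150.6], 0.57)]
[([371.0, 21.2], 0.84)]
```

View pics/wrist1.png

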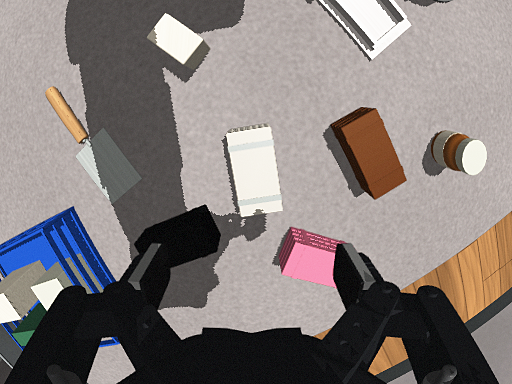

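The picture shows the white clipped pile at (253,170), slightly rotated in the view. Brown is at (368,153), black at (185,235), pink at (308,257), and the carton at (178,40). I'll check the choice in a crop and measure the corners.

Run:
```python
from h import *
import pickle
W=pickle.load(open("w1.pkl","rb"))
a=W["color"][100:240,190:320];cv2.imwrite("pics/w1c.png",cv2.resize(a,(557,600),interpolation=cv2.INTER_NEAREST))
L=[l for l in env.cut_out("wrist","pile_mid") if abs(l["location"][0]-253)<15]
r=L[0]["region"].astype(np.uint8)
c=max(cv2.findContours(r,0,1)[0],key=cv2.contourArea)
# rays to plane z=.05 
P=np.array([onz(W,q[0],.05,True)[:2] for q in c],np.float32)
rc=cv2.minAreaRect(P);print("mask on z=.05",rc,cv2.boxPoints(rc))
hsv=cv2.cvtColor(W["color"],cv2.COLOR_BGR2HSV);m=((hsv[...,2]>205)&(hsv[...,1]<60)).astype(np.uint8);m[:120]=0;m[225:]=0;m[:,:215]=0;m[:,295:]=0
m=cv2.morphologyEx(m,cv2.MORPH_CLOSE,np.ones((5,5)))
c=max(cv2.findContours(m,0,1)[0],key=cv2.contourArea)
P=np.array([onz(W,q[0],.05,True)[:2] for q in c],np.float32)
rc=cv2.minAreaRect(P);print("white on z=.05",rc,cv2.boxPoints(rc))
d=max(cv2.boxPoints(rc)[[1,2]]-cv2.boxPoints(rc)[[0,1]],key=np.linalg.norm);print("yaw",np.degrees(np.arctan2(d[1],d[0]))%180)
```

```text
mask on z=.05 ((0.6327098608016968, -0.1825060397386551), (0.05122993513941765, 0.10418100655078888), 68.0203857421875) [[ 0.5748183  -0.18676297]
 [ 0.6714272  -0.2257555 ]
 [ 0.6906014  -0.1782491 ]
 [ 0.59399253 -0.13925658]]
white on z=.05 ((0.6340159773826599, -0.18540596961975098), (0.05713988468050957, 0.10453793406486511), 69.62848663330078) [[ 0.5750708  -0.19399387]
 [ 0.6730704  -0.23038414]
 [ 0.69296116 -0.17681807]
 [ 0.5949616  -0.1404278 ]]
yaw 159.62848
```

View pics/w1c.png

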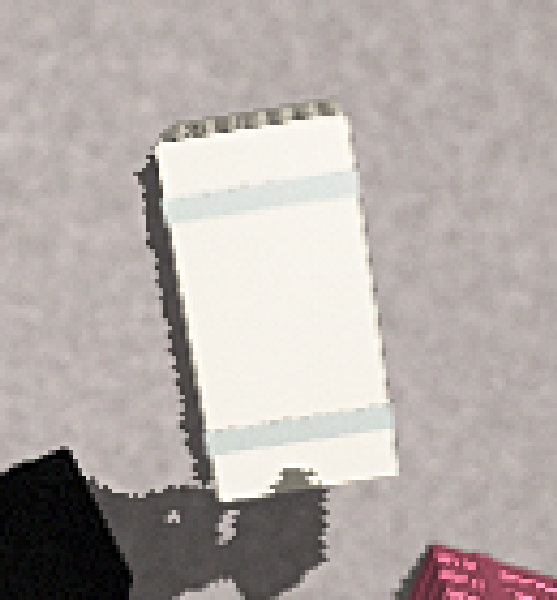

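It's the white pile with two clip bands, at crop corners (157,143), (347,113), (399,474) and (219,500). I'll check its height using the top view.

Run:
```python
from h import *
import pickle
W=pickle.load(open("w1.pkl","rb"));T,S,out=pickle.load(open("m0.pkl","rb"))
s=557/130
C=np.array([(157,143),(347,113),(399,474),(219,500)])/s+[190,100]
P=np.array([onz(W,c,.05,True) for c in C]);print(P.round(4),P.mean(0))
for i in range(4): print(np.linalg.norm(P[i]-P[(i+1)%4]).round(4),np.degrees(np.arctan2(*(P[(i+1)%4]-P[i])[[1,0]]))%180)
# top corners from crop (scale 800/300)
ct=np.array([(567,162),(604,180),(571,258),(528,242)])/(800/300)+[100,90]
PT=np.array([onz(T,c,.05) for c in ct]);print(PT.round(4),PT.mean(0))
for q in (W,): 
    o1=ray(T,ct.mean(0),0);o2=ray(W,C.mean(0),1);print(tri([o1,o2]))
sc=np.array([(317,103),(355,150),(322,178),(281,134)])  # placeholders, side crop px
cs=sc/(600/210)+[150,130];PS=np.array([onz(S,c,.05) for c in cs]);print(PS.round(4))
```

```text
[[ 0.5805 -0.1866  0.05  ]
 [ 0.599  -0.1414  0.05  ]
 [ 0.6906 -0.1784  0.05  ]
 [ 0.6715 -0.2244  0.05  ]] [ 0.6353901  -0.18271281  0.05      ]
0.0488 67.73600786623429
0.0988 157.97780129590294
0.0498 67.47954429747163
0.0986 157.4163406042797
[[ 0.6888 -0.1877  0.05  ]
 [ 0.6687 -0.2307  0.05  ]
 [ 0.5776 -0.1933  0.05  ]
 [ 0.5951 -0.1436  0.05  ]] [ 0.63255829 -0.18881582  0.05      ]
(array([ 0.62708933, -0.18091035,  0.08551712]), [np.float64(0.0029764838953995646), np.float64(0.002976483895399596)])
[[ 0.6614 -0.227   0.05  ]
 [ 0.5661 -0.1624  0.05  ]
 [ 0.5708 -0.0927  0.05  ]
 [ 0.6622 -0.1426  0.05  ]]
```

```bash
python3 -m pendant '[[[0,0,0],-1,-1],[[0,0,0],-0.48,-1],[[-0.18,0.24,1],0,-1],[[0,0,1],0,-1],[[0,0,1],0,-1],[[0,0,0.6],0,-1],[[0,0,0],0,-1]]'
python3 - <<'E'
from h import *
W=env.read_camera("wrist");cv2.imwrite("pics/wrist2.png",W["color"])
p,Rm=q2();print(p,Rm.round(3))
import pickle;pickle.dump(W,open("w2.pkl","wb"))
E
```

```text
clock: 9.38
tcp_pos: [0.6338, -0.183, 0.1195]
orientation: [-0.001, 0.195, 0.981, 0.0]
wrist_force: [-1.3, -0.5, 0.0]
finger_gap: 0.0852
[ 0.63440223 -0.18325274  0.12044287] [[-0.924  0.383 -0.   ]
 [ 0.383  0.924  0.   ]
 [ 0.    -0.    -1.   ]]
```

View pics/wrist2.png

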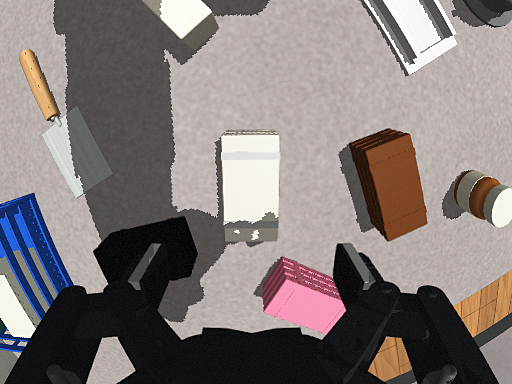

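The pile is now aligned in view. Its top edge runs (221,135) to (281,133), and the shadowed near edge is at about row 241. I'll check the offset.

Run:
```python
from h import *
import pickle
W=pickle.load(open("w2.pkl","rb"))
a=W["color"][110:260,190:310];cv2.imwrite("pics/w2c.png",cv2.resize(a,(480,600),interpolation=cv2.INTER_NEAREST))
p,Rm=q2()
C=np.array([(220.5,135),(280.5,133),(279,241),(224,242)])
P=np.array([onz(W,c,.05,True) for c in C]);print(((P-p)@Rm).round(4),P.mean(0))
```

```text
[[ 0.0491 -0.0252  0.0705]
 [ 0.0508  0.0255  0.0705]
 [-0.05    0.0269  0.0704]
 [-0.051  -0.0251  0.0704]] [ 0.63484823 -0.18286325  0.05      ]
```

View pics/w2c.png

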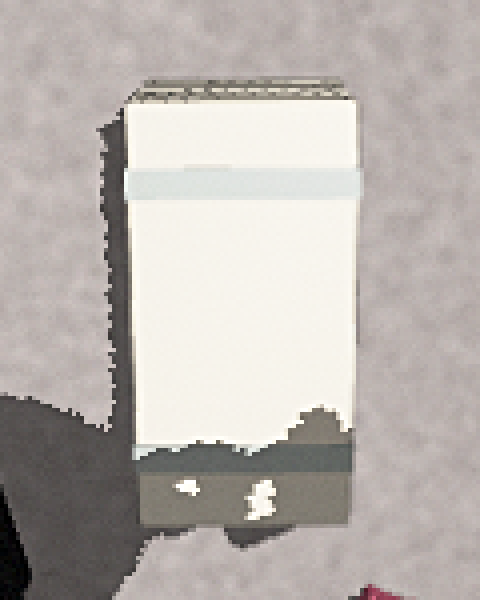

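```bash
python3 -m pendant '[[[0,0,1],0,-1],[[0,0,1],0,-1],[[0,0,1],0,-1],[[0,0,1],0,-1],[[0,0,0.5],0,-1],[[0,0,0.37],0,-1],[[0,0,0],0,-1]]' 40; python3 -m pendant '[[[0,0,0],0,1],[[0,0,0],0,1],[[0,0,0],0,1],[[0,0,0],0,1],[[0,0,0],0,1]]' 40
python3 - <<'E'
from h import *
W=env.read_camera("wrist");cv2.imwrite("pics/wrist3.png",W["color"])
W=env.read_camera("side");cv2.imwrite("pics/side3.png",cv2.resize(W["color"][110:260,180:340],(640,600),interpolation=cv2.INTER_CUBIC))
E
```

```text
clock: 10.3
tcp_pos: [0.6345, -0.1834, 0.0231]
orientation: [0.0, 0.195, 0.981, -0.0]
wrist_force: [0.3, -0.5, -0.1]
finger_gap: 0.0856
clock: 10.92
tcp_pos: [0.6344, -0.1833, 0.023]
orientation: [0.0, 0.195, 0.981, -0.0]
wrist_force: [0.3, 0.0, -1.0]
finger_gap: -0.0002
```

View pics/wrist3.png

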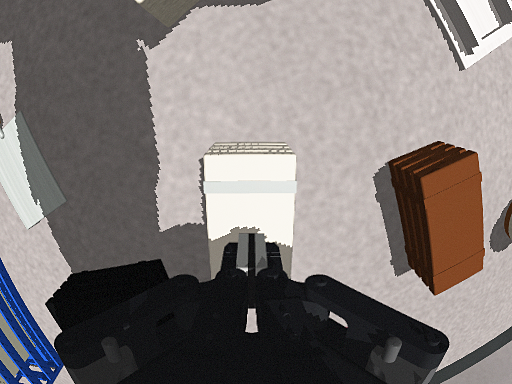

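View pics/side3.png

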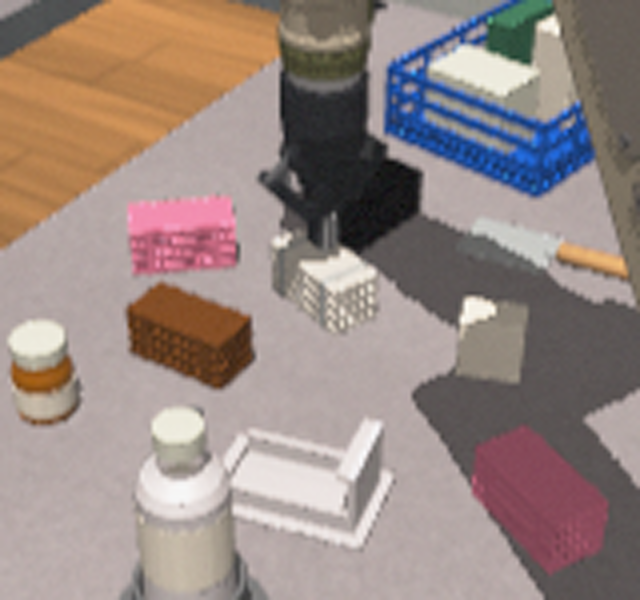

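The jaws shut to zero over the pile instead of stopping on it. I'll look closer before doing anything else.

Run:
```python
from h import *
a=cv2.imread("pics/wrist3.png")[130:350,160:340];cv2.imwrite("pics/w3c.png",cv2.resize(a,(491,600),interpolation=cv2.INTER_NEAREST))
W=env.read_camera("wrist");p,Rm=q2()
print(env.get_state())
for d in ([0,0,0],[0,0,-.019],[0,.025,-.019],[0.05,.025,0.023-.05],[-.05,.025,.023-.05],[0.05,-.025,0.023-.05]):
    print(d,proj(W,p+Rm@np.array(d),True).round(1))
```

```text
{'clock': 11.075, 'joint_pos': array([-4.02721241e-01,  5.65970455e-01,  1.16578285e-02,  1.01646047e+00,
       -8.13124074e-05, -1.04000146e-02]), 'qvel': array([-8.09320282e-05,  2.30094478e-03,  3.40133773e-04, -1.49051407e-03,
        8.17449869e-04, -1.92393280e-04]), 'tau': array([-1.03766783e-03, -5.91618526e+01,  2.75371009e+01,  1.74322686e-03,
       -7.02077650e-04,  1.89437611e-05]), 'tcp_pos': array([ 0.63439902, -0.18333015,  0.02298016]), 'orientation': array([ 3.03166818e-06,  1.94905021e-01,  9.80822120e-01, -4.21745251e-05]), 'wrist_force': array([ 0.16282052,  0.31079919, -0.15277539]), 'ft_torque': array([0.01829981, 0.01045615, 0.03375671]), 'finger_gap': -0.00011462602910926476}
[0, 0, 0] [[250.1 220.5]]
[0, 0, -0.019] [[250.  232.9]]
[0, 0.025, -0.019] [[291.3 232.6]]
[0.05, 0.025, -0.027000000000000003] [[297. 153.]]
[-0.05, 0.025, -0.027000000000000003] [[288.1 305.3]]
[0.05, -0.025, -0.027000000000000003] [[202.6 153.1]]
```

View pics/w3c.png

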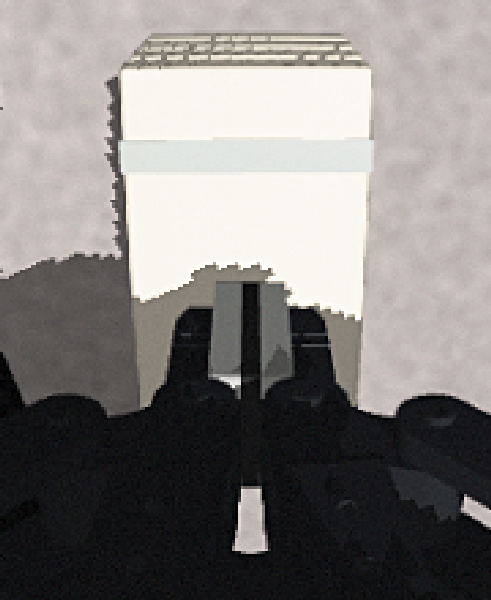

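The projection of the pile's top at z=0.05 matches the picture to a pixel, so my pose is right. But the pads show inside the pile's volume with no contact force. I'll open and look again before concluding anything.

```bash
python3 -m pendant '[[[0,0,0],0,-1],[[0,0,0],0,-1],[[0,0,0],0,-1],[[0,0,0],0,-1],[[0,0,0],0,-1]]' 40
python3 - <<'E'
from h import *
W=env.read_camera("wrist");cv2.imwrite("pics/wrist4.png",W["color"])
p,Rm=q2()
Z=env.read_camera("top");cv2.imwrite("pics/top4.png",cv2.resize(Z["color"][90:300,100:400],(800,560),interpolation=cv2.INTER_CUBIC))
E
```

```text
clock: 11.7
tcp_pos: [0.6344, -0.1833, 0.023]
orientation: [0.0, 0.195, 0.981, -0.0]
wrist_force: [0.0, -0.1, -0.4]
finger_gap: 0.0852
```

View pics/wrist4.png

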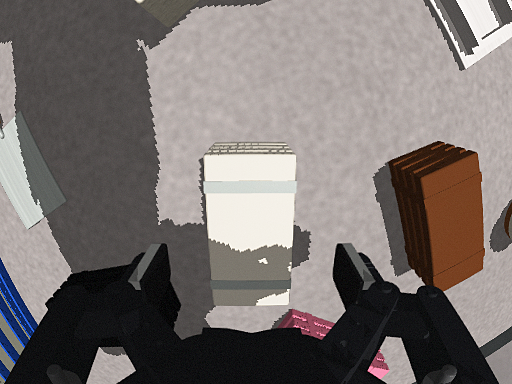

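View pics/top4.png

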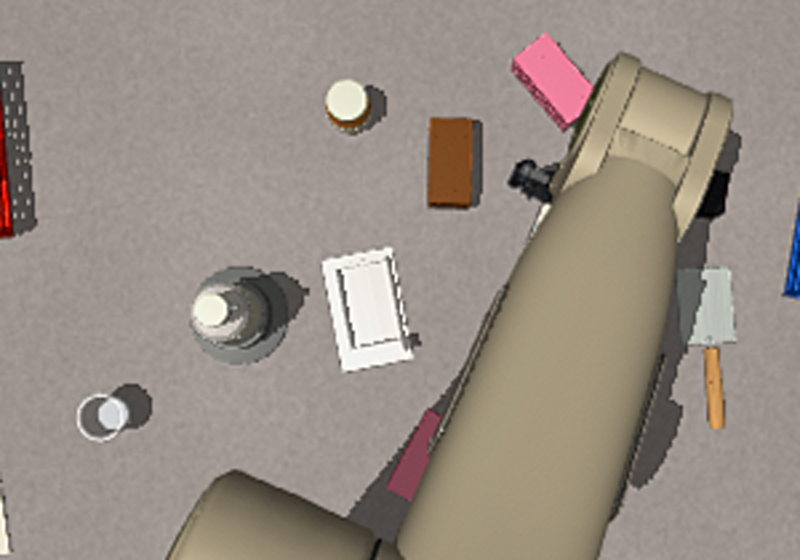

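```bash
python3 -m pendant '[[[0,0,0],0,-0.2],[[0,0,0],0,-0.2],[[0,0,0],0,-0.2]]' 40;python3 -m pendant '[[[0,0,0],0,0],[[0,0,0],0,0],[[0,0,0],0,0]]' 40
python3 - <<'E'
from h import *
W=env.read_camera("wrist");cv2.imwrite("pics/wrist5.png",cv2.resize(W["color"][120:340,130:370],(654,600)))
E
```

```text
clock: 12.18
tcp_pos: [0.6344, -0.1833, 0.023]
orientation: [-0.0, 0.195, 0.981, -0.0]
wrist_force: [-0.3, 0.1, 0.2]
finger_gap: 0.0514
clock: 12.55
tcp_pos: [0.6344, -0.1833, 0.023]
orientation: [0.0, 0.195, 0.981, -0.0]
wrist_force: [-0.4, -0.1, 0.5]
finger_gap: 0.0427
```

View pics/wrist5.png

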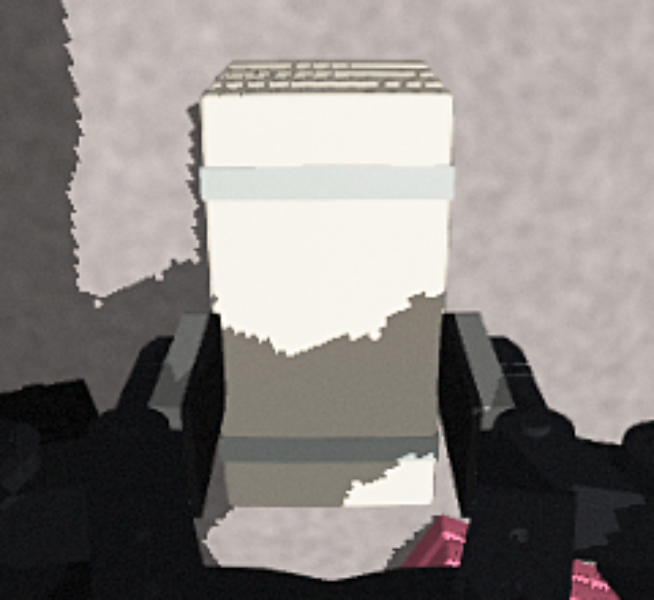

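At a 43 mm gap the pads appear to float above the pile's top rather than beside it. I'll work out from the shut-finger picture where the tips really are.

Run:
```python
from h import *
W=env.read_camera("wrist");p,Rm=q2()
V=W["view"];c=-V[:3,:3].T@V[:3,3];print("cam in tool",Rm.T@(c-p))
for (u,v,x) in ((250.5,233.7,.011),(250.5,233.7,.0),(250.5,268,.011)):
    o,d=ray(W,(u,v),True); o=Rm.T@(o-p); d=Rm.T@d
    print(x,o+d*(x-o[0])/d[0])
# gap 42.7 picture: tip corners
for u in (130+220/2.725,130+440/2.725):
    o,d=ray(W,(u,120+315/2.727),True);o=Rm.T@(o-p); d=Rm.T@d
    for x in (.011,0): print(u,x,o+d*(x-o[0])/d[0])
    y=.02135*np.sign(u-250); print(" by y",o+d*(y-o[1])/d[1])
for i in range(4):
    pass
S=env.read_camera("side");cv2.imwrite("pics/side5.png",cv2.resize(S["color"][140:220,220:300],(640,640),interpolation=cv2.INTER_CUBIC)[:600])
for z in (0,.03,.05): print(z,proj(S,[p[0],p[1],z],False))
```

```text
cam in tool [ 0.0771863   0.0008238  -0.18117758]
0.011 [ 0.011       0.00036277 -0.04314992]
0.0 [ 0.          0.00028615 -0.02021006]
0.011 [ 0.011       0.00044567 -0.07619066]
210.73394495412845 0.011 [ 0.011      -0.01986769 -0.04557202]
210.73394495412845 0 [ 0.         -0.02330657 -0.02303471]
 by y [ 0.00625852 -0.02135    -0.03585746]
291.4678899082569 0.011 [ 0.011       0.02120243 -0.04561539]
291.4678899082569 0 [ 0.          0.0245893  -0.02308529]
 by y [ 0.01052071  0.02135    -0.04463371]
0 [[260.85380541 184.86194833]]
0.03 [[260.87797822 178.28148238]]
0.05 [[260.89445948 173.79485673]]
```

View pics/side5.png

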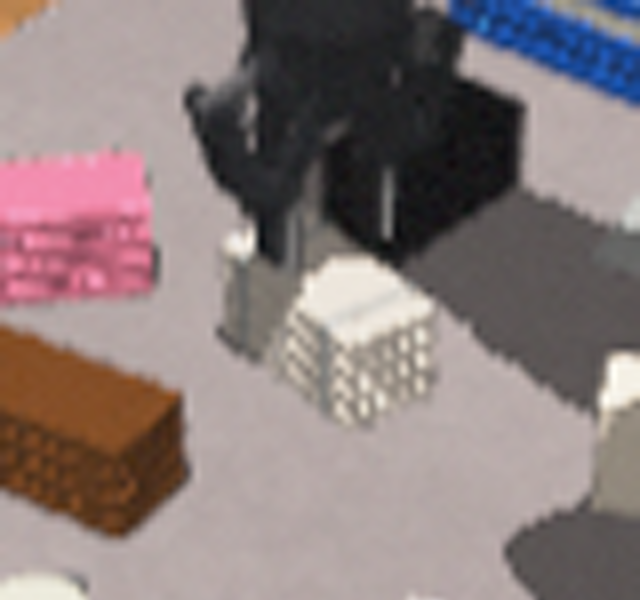

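The pads' lower ends sit about 40 mm behind the reported TCP, so in this view the tips are at z≈0.06, above the pile. I'll open and go lower in small steps. I'll watch the force and check each step against the pictures rather than trust the nominal tip.

```bash
python3 -m pendant '[[[0,0,0],0,-1],[[0,0,0],0,-1],[[0,0,0],0,-1],[[0,0,0],0,-1]]' 40;python3 -m pendant '[[[0,0,0.25],0,-1],[[0,0,0.25],0,-1]]' 40;python3 -m pendant '[[[0,0,0.25],0,-1],[[0,0,0.25],0,-1],[[0,0,0],0,-1]]' 40
python3 - <<'E'
from h import *
W=env.read_camera("wrist");cv2.imwrite("pics/wrist6.png",W["color"])
S=env.read_camera("side");cv2.imwrite("pics/side6.png",cv2.resize(S["color"][140:220,220:300],(600,600),interpolation=cv2.INTER_CUBIC))
E
```

```text
clock: 13.2
tcp_pos: [0.6344, -0.1833, 0.023]
orientation: [0.0, 0.195, 0.981, -0.0]
wrist_force: [0.6, -0.4, 0.2]
finger_gap: 0.0856
clock: 13.45
tcp_pos: [0.6343, -0.1833, 0.0126]
orientation: [-0.0, 0.195, 0.981, -0.0]
wrist_force: [-0.1, 0.1, -0.3]
finger_gap: 0.0852
clock: 13.82
tcp_pos: [0.6339, -0.1831, 0.0023]
orientation: [-0.001, 0.195, 0.981, 0.0]
wrist_force: [-0.1, 1.0, -0.3]
finger_gap: 0.0858
```

View pics/side6.png

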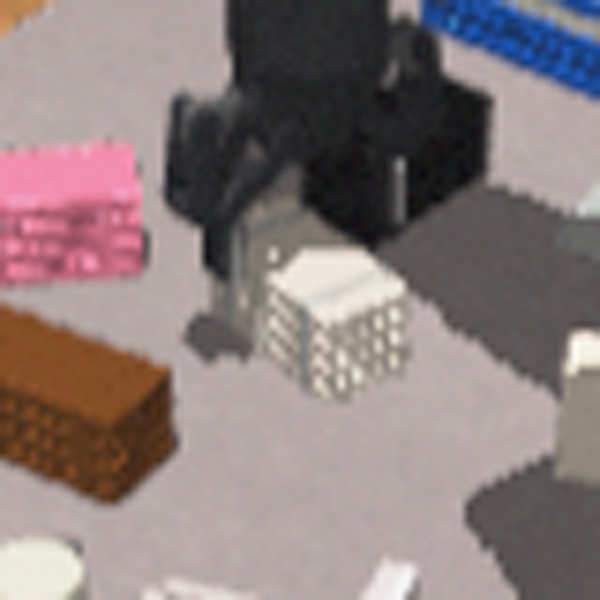

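View pics/wrist6.png

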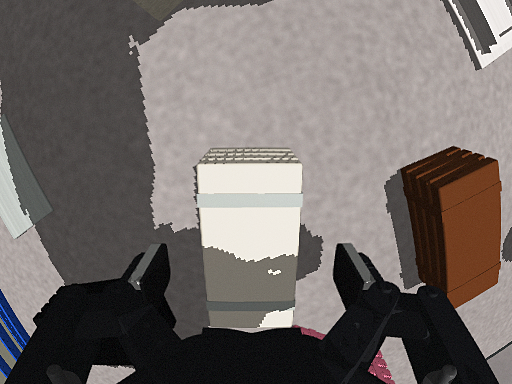

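Run:
```python
from h import *
S=env.read_camera("side");p,Rm=q2();W=env.read_camera("wrist")
for y in (.043,.055):
  for z in (.0,.015,.03,.04,.05,.06,.08): print(y,z,((proj(S,[p[0]+Rm[0,1]*y,p[1]+Rm[1,1]*y,z],False)-[220,140])*7.5).round(0))
# wrist: pad tip inner edge  left (165,244) right (335,244)
for u,v in ((165,244),(335,244)):
    o,d=ray(W,(u,v),True);o=Rm.T@(o-p); d=Rm.T@d
    y=.0427*np.sign(u-250); print(" by y",o+d*(y-o[1])/d[1])
```

```text
0.043 0.0 [[235. 366.]]
0.043 0.015 [[234. 342.]]
0.043 0.03 [[234. 317.]]
0.043 0.04 [[234. 300.]]
0.043 0.05 [[233. 283.]]
0.043 0.06 [[233. 266.]]
0.043 0.08 [[233. 231.]]
0.055 0.0 [[214. 375.]]
0.055 0.015 [[214. 350.]]
0.055 0.03 [[213. 325.]]
0.055 0.04 [[213. 308.]]
0.055 0.05 [[213. 291.]]
0.055 0.06 [[212. 274.]]
0.055 0.08 [[211. 239.]]
 by y [ 0.00874851 -0.0427     -0.05179417]
 by y [ 0.00900004  0.0427     -0.0522723 ]
```

Both views agree: the tips are about 39 mm farther back than the reported TCP (52 mm when open, where 13 mm is expected). I'll treat this as a tool-length offset and go down to a reported z of about -0.014, which puts the real tips near 28 mm once gripping.

```bash
python3 -m pendant '[[[0,0,0.25],0,-1],[[0,0,0.25],0,-1],[[0,0,0.25],0,-1],[[0,0,0],0,-1]]' 40; python3 -m pendant '[[[0,0,0],0,0.3],[[0,0,0],0,0.3],[[0,0,0],0,0.3],[[0,0,0],0,0.3]]' 40
python3 - <<'E'
from h import *
W=env.read_camera("wrist");cv2.imwrite("pics/wrist7.png",W["color"])
S=env.read_camera("side");cv2.imwrite("pics/side7.png",cv2.resize(S["color"][140:220,220:300],(600,600),interpolation=cv2.INTER_CUBIC))
E
```

```text
clock: 14.52
tcp_pos: [0.6338, -0.1831, -0.0129]
orientation: [-0.001, 0.195, 0.981, 0.0]
wrist_force: [0.2, 0.5, 0.3]
finger_gap: 0.0854
clock: 15.02
tcp_pos: [0.6348, -0.1835, -0.0116]
orientation: [0.0, 0.195, 0.981, -0.0]
wrist_force: [-0.8, -0.6, 1.5]
finger_gap: 0.0492
```

View pics/side7.png

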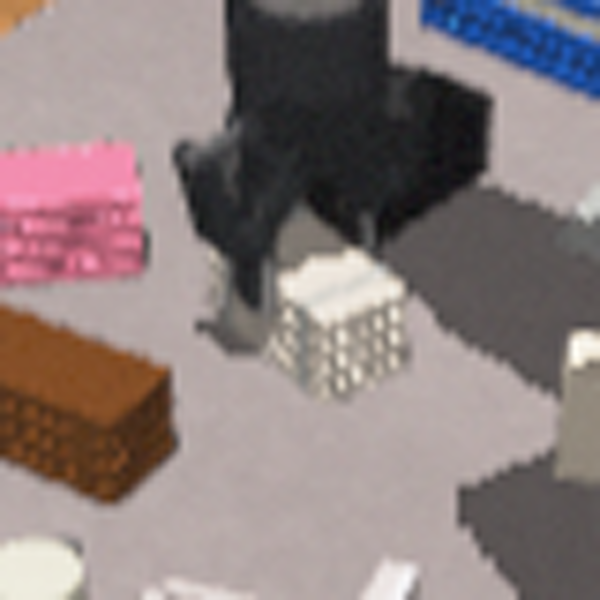

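View pics/wrist7.png

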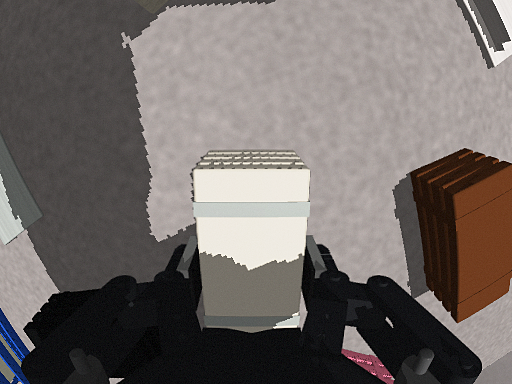

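The pile is gripped: the gap is 49 mm and the block sits between the pads at (252,240). I'll lift and carry it to the spot beside the box's -y wall. The tool only turns about its own z, so I'll tilt the pile in the grip by pressing one end down on that side wall.

```bash
python3 -m pendant '[[[0,0,0],0,1],[[0,0,-0.5],0,1],[[0,0,-1],0,1],[[0,0,-1],0,1],[[0,0,-1],0,1]]' 40; python3 -m pendant '[[[0.5,0.3,0],0,1],[[0.9,0.58,0],0,1],[[1,0.65,0],0,1],[[1,0.65,0],0,1],[[1,0.65,0],0.5,1],[[1,0.58,0],1,1],[[0.9,0.4,0],1,1],[[0.5,0.2,0],1,1],[[0,0,0],1,1],[[0,0,0],1,1],[[0,0,0],1,1],[[0,0,0],1,1]]'; python3 -m pendant '[[[0,0,0],1,1],[[0,0,0],0.75,1],[[0,0,0],0,1]]'
python3 - <<'E'
from h import *
import pickle
W=env.read_camera("wrist");cv2.imwrite("pics/wrist8.png",W["color"]);p,Rm=q2();print(p,Rm.round(3),env.get_state()["joint_pos"].round(2))
pickle.dump((W,p,Rm),open("w8.pkl","wb"))
S=env.read_camera("side");cv2.imwrite("pics/side8.png",S["color"])
E
```

```text
clock: 15.75
tcp_pos: [0.6336, -0.183, 0.0581]
orientation: [-0.001, 0.195, 0.981, 0.0]
wrist_force: [0.2, -0.7, -3.9]
finger_gap: 0.049
clock: 17.25
tcp_pos: [0.543, -0.0519, 0.0566]
orientation: [-0.001, 0.557, 0.831, -0.0]
wrist_force: [0.8, 1.0, -3.6]
finger_gap: 0.0491
clock: 17.62
tcp_pos: [0.5433, -0.052, 0.0568]
orientation: [-0.001, 0.629, 0.778, -0.001]
wrist_force: [0.3, -0.2, -3.4]
finger_gap: 0.0492
[ 0.5436358  -0.05216881  0.05702338] [[-0.21   0.978 -0.002]
 [ 0.978  0.21   0.001]
 [ 0.001 -0.002 -1.   ]] [-0.24  0.34 -0.26  0.97  0.    1.12]
```

View pics/side8.png

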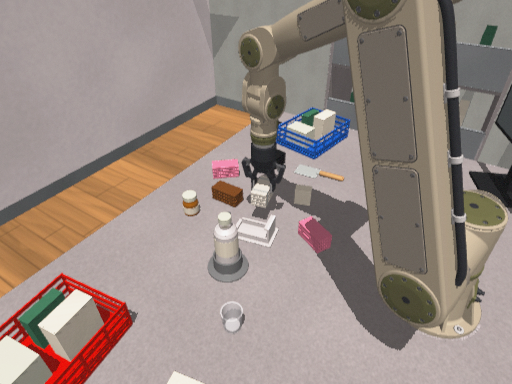

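View pics/wrist8.png

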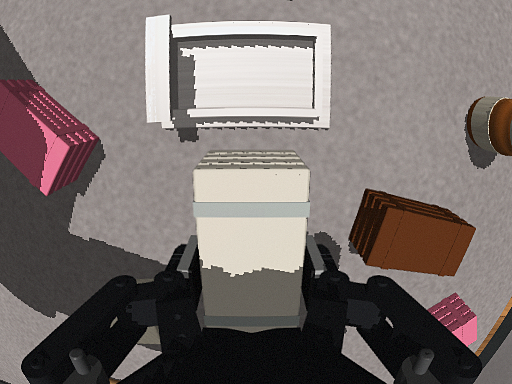

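The pile is held level, and the box shows at the top of the wrist view, spanning cols 147–331 and rows 15–130. I'll measure it from a crop.

Run:
```python
import cv2
a=cv2.imread("pics/wrist8.png")[5:145,135:345];cv2.imwrite("pics/w8c.png",cv2.resize(a,(798,532),interpolation=cv2.INTER_NEAREST))
```

```text
(no output)
```

View pics/w8c.png

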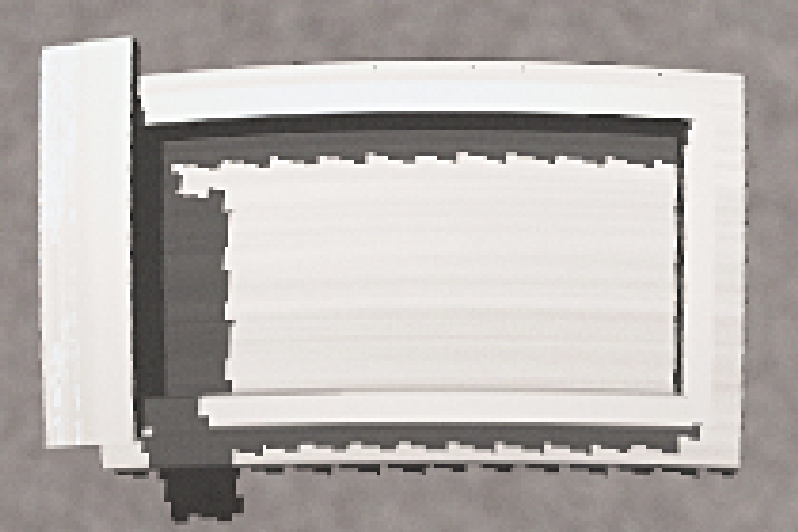

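```bash
cat > fitbox.py <<'E'
from h import *
import pickle
W,p,Rm=pickle.load(open("w8.pkl","rb"))
F=[("x",.0675,.006,[(744,120),(742,300),(740,440)]),("y",-.0425,.006,[(300,467),(450,468),(600,467)]),("x",-.0435,.0635,[(132,60),(132,250),(133,420)]),
("x",-.0585,.0635,[(42,100),(42,300),(44,440)]),("y",-.027,.024,[(300,393),(600,391)]),("y",-.033,.024,[(300,425),(600,425)]),("y",.027,.024,[(300,117),(600,117)]),("x",.0525,.014,[(683,200),(682,350)])]
def res(q,full=False):
    c,s=np.cos(q[2]),np.sin(q[2]);out=[]
    for a,v,z,pts in F:
        for u in pts:
            P=onz(W,(u[0]/3.8+135-.5,u[1]/3.8+5-.5),z+(q[3] if len(q)>3 else 0),True)[:2]-q[:2]
            l=np.array([c*P[0]+s*P[1],-s*P[0]+c*P[1]]);out.append((l[0] if a=="x" else l[1])-v)
    return np.array(out)
for x0 in ([.516,.042,.2],[.516,.042,.2,0]):
    r=least_squares(res,x0,loss="soft_l1",f_scale=.001);print(r.x.round(4),np.degrees(r.x[2]).round(2));print((res(r.x)*1000).round(1))
pose=r.x
B=pose
c,s=np.cos(B[2]),np.sin(B[2])
d=p[:2]-B[:2];print("tool in station",c*d[0]+s*d[1],-s*d[0]+c*d[1],"tool x yaw",np.degrees(np.arctan2(Rm[1,0],Rm[0,0])))
E
python3 fitbox.py
```

```text
[0.5175 0.0444 0.2102] 12.04
[-0.5 -0.9 -0.5 -0.  -0.5  0.1  0.4  0.6  0.2  0.5  0.5 -0.   0.2  0.7
  0.1  0.2 -0.4 -0.3 -0.2 -0.1]
[ 0.5174  0.0444  0.2101 -0.0014] 12.04
[-0.1 -0.4 -0.  -0.2 -0.6 -0.1  0.1  0.3 -0.1  0.1  0.1 -0.4  0.2  0.6
  0.   0.1 -0.1 -0.   0.2  0.3]
tool in station 0.005511488115253305 -0.09990701679792005 tool x yaw 102.12690963199023
```

The box fit is good to under a millimetre: centre (0.5174, 0.0444), yaw 12.04°. Next I'll move the pile's end over the side wall, press to tilt it, and watch the force.

```bash
python3 -m pendant '[[[0.7,0,0],0,1],[[0.65,0,0],0,1],[[0,0,1],0,1],[[0,0,0.9],0,1],[[0,0,0],0,1]]' 40; python3 -m pendant '[[[0,0,0.15],0,1],[[0,0,0.15],0,1],[[0,0,0.1],0,1]]';python3 -m pendant '[[[0,0,0.12],0,1],[[0,0,0.12],0,1]]'
```

```text
clock: 18.35
tcp_pos: [0.5376, -0.0252, 0.0187]
orientation: [-0.001, 0.629, 0.778, -0.001]
wrist_force: [-0.2, 0.0, -2.8]
finger_gap: 0.0492
clock: 18.73
tcp_pos: [0.5397, -0.0265, 0.0123]
orientation: [0.0, 0.629, 0.777, 0.0]
wrist_force: [0.2, -1.2, 0.0]
finger_gap: 0.0492
clock: 18.98
tcp_pos: [0.5408, -0.0288, 0.0095]
orientation: [0.003, 0.63, 0.777, -0.001]
wrist_force: [-4.1, -7.7, 12.5]
finger_gap: 0.0495
```

```bash
python3 -m pendant '[[[0,0,0.1],0,1],[[0,0,0.1],0,1]]' 22;python3 -m pendant '[[[0,0,0.12],0,1],[[0,0,0.1],0,1]]';  python3 - <<'E'
from h import *
W=env.read_camera("wrist");cv2.imwrite("pics/wrist9.png",W["color"])
S=env.read_camera("side");cv2.imwrite("pics/side9.png",cv2.resize(S["color"][160:260,200:320],(720,600),interpolation=cv2.INTER_CUBIC))
E
```

```text
clock: 19.23
tcp_pos: [0.5422, -0.0301, 0.0064]
orientation: [0.004, 0.63, 0.777, -0.001]
wrist_force: [-2.8, -9.4, 14.5]
finger_gap: 0.0494
clock: 19.48
tcp_pos: [0.5434, -0.0313, 0.0027]
orientation: [0.006, 0.63, 0.776, -0.001]
wrist_force: [-0.9, -12.7, 15.8]
finger_gap: 0.0488
```

View pics/side9.png

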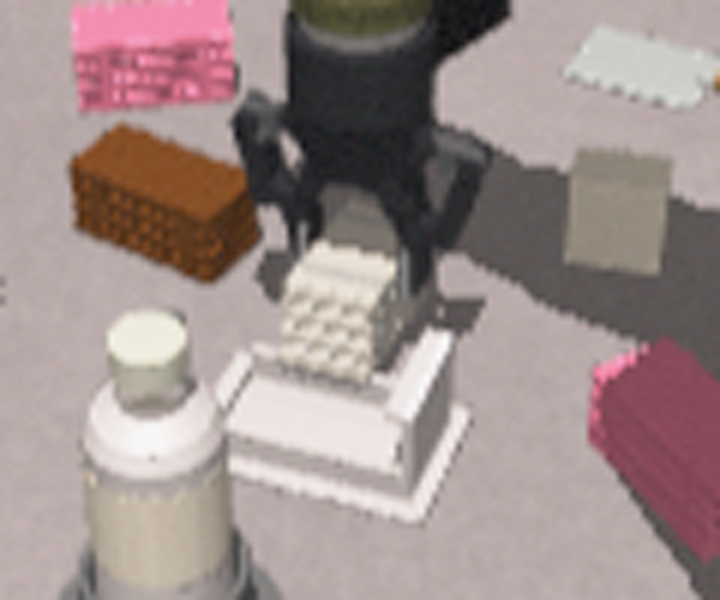

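View pics/wrist9.png

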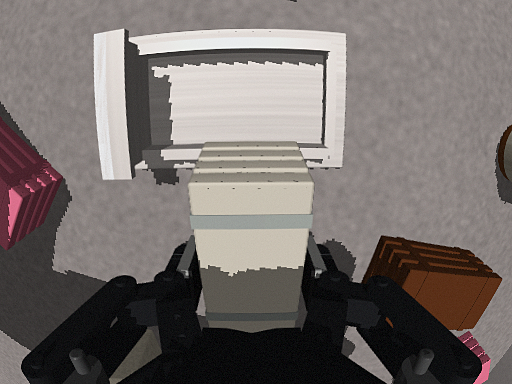

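Tilting is under way; the raised end shows at row 183 and looks wider than before. I'll lift clear and measure the tilt.

```bash
python3 -m pendant '[[[0,0,-0.5],0,1],[[0,0,-1],0,1],[[0,0,-1],0,1],[[0,0,-1],0,1],[[0,0,0],0,1]]' 30;  python3 - <<'E'
from h import *
import pickle
W=env.read_camera("wrist");cv2.imwrite("pics/wrist10.png",W["color"]);p,Rm=q2();print(p,Rm.round(3));pickle.dump((W,p,Rm),open("w10.pkl","wb"))
S=env.read_camera("side");cv2.imwrite("pics/side10.png",cv2.resize(S["color"][130:230,200:320],(720,600),interpolation=cv2.INTER_CUBIC))
cv2.imwrite("pics/w10c.png",cv2.resize(W["color"][130:340,170:335],(471,600),interpolation=cv2.INTER_NEAREST))
E
```

```text
clock: 20.2
tcp_pos: [0.5406, -0.0264, 0.0702]
orientation: [0.001, 0.629, 0.777, 0.001]
wrist_force: [0.9, 0.7, -3.4]
finger_gap: 0.0489
[ 0.53973763 -0.02628234  0.06901333] [[-0.208  0.978  0.001]
 [ 0.978  0.208 -0.   ]
 [-0.     0.001 -1.   ]]
```

View pics/side10.png

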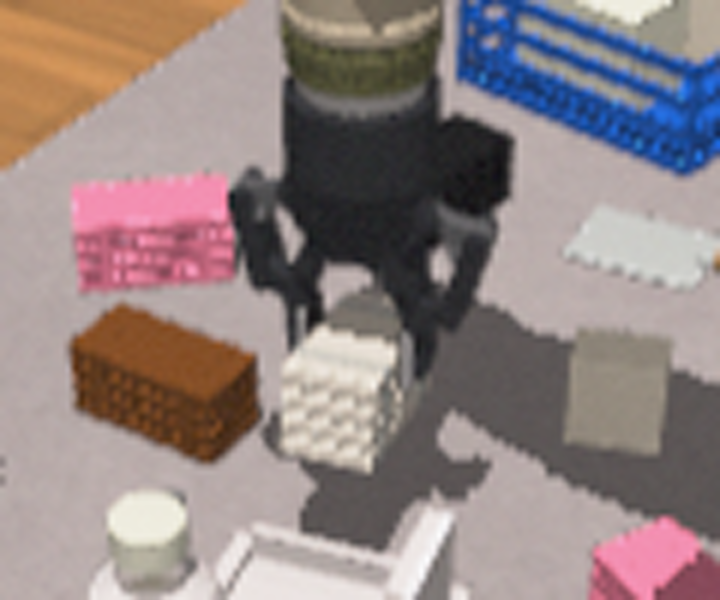

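View pics/w10c.png

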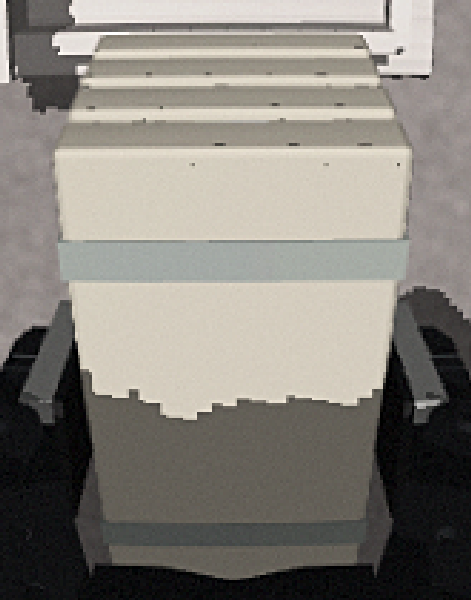

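```bash
cat > pilep.py <<'E'
from h import *
def pilepose(W,p,Rm,tl,tr,bl,br,half=.025):
    # depth from known 50 mm width: points in tool frame
    out=[]
    for a,b in ((tl,tr),(bl,br)):
        oa,da=ray(W,a,True);ob,db=ray(W,b,True);oa=Rm.T@(oa-p);da=Rm.T@da;ob=Rm.T@(ob-p);db=Rm.T@db
        f=lambda t:(oa+t[0]*da)-(ob+t[1]*db)+np.array([0,2*half,0])
        t=least_squares(f,[.2,.2]).x;out.append((oa+t[0]*da+ob+t[1]*db)/2)
    top,bot=out;d=top-bot
    print("top",top.round(4),"bot",bot.round(4),"face len",np.linalg.norm(d).round(4),"tilt",np.arctan2(-d[0],-d[2]).round(3),"roll",np.round(0,2))
E
python3 - <<'E'
from pilep import *
import pickle
W,p,Rm=pickle.load(open("w10.pkl","rb"))
s=471/165
g=lambda x,y:(x/s+170-.5,y/s+130-.5)
pilepose(W,p,Rm,g(55,147),g(411,147),g(98,35),g(366,35))
# before tilting (w8): top edge (194,168)-(310,168); bottom?
W,p,Rm=pickle.load(open("w8.pkl","rb"))
pilepose(W,p,Rm,(193,168),(310,168),(208,151),(296,151))
E
```

```text
top [ 0.0463  0.001  -0.0691] bot [ 0.056   0.0009 -0.026 ] face len 0.0442 tilt 0.222 roll 0
top [ 0.0499  0.0002 -0.0586] bot [ 0.0498  0.0005 -0.0151] face len 0.0435 tilt -0.003 roll 0
```

The tilt is 0.22 rad; the same method gives -0.003 on the flat pile. I'll turn to the box's axis with the raised end toward +x, and move over the box.

```bash
python3 -m pendant '[[[0,0,-0.5],1,1],[[0,0,-0.5],1,1],[[0,0,0],1,1],[[0,0,0],1,1],[[0,0,0],1,1],[[0,0,0],1,1],[[0,0,0],1,1],[[0,0,0],1,1],[[0,0,0],1,1],[[0,0,0],1,1],[[0,0,0],1,1],[[0,0,0],1,1]]' 30; python3 -m pendant '[[[0,0,0],1,1],[[0,0,0],1,1],[[0,0,0],1,1],[[0.1,-0.7,0],0,1],[[0.1,-0.8,0],0,1],[[0.1,-0.8,0],0,1],[[0.05,-0.8,0],0,1],[[0,-0.5,0],0,1],[[0,-0.1,0],0,1],[[0,0,0],0,1]]'
python3 - <<'E'
from h import *
import pickle
W=env.read_camera("wrist");cv2.imwrite("pics/wrist11.png",W["color"]);p,Rm=q2();print(p,Rm.round(3),env.get_state()["joint_pos"].round(2));pickle.dump((W,p,Rm),open("w11.pkl","wb"))
S=env.read_camera("side");cv2.imwrite("pics/side11.png",cv2.resize(S["color"][130:270,180:330],(643,600),interpolation=cv2.INTER_CUBIC))
B=[.5174,.0444,.2101];c,s=np.cos(B[2]),np.sin(B[2]);d=p[:2]-B[:2];print("tool in station",c*d[0]+s*d[1],-s*d[0]+c*d[1],np.degrees(np.arctan2(Rm[1,0],Rm[0,0])))
E
```

```text
clock: 21.8
tcp_pos: [0.5383, -0.0261, 0.0872]
orientation: [-0.001, 0.966, 0.257, -0.001]
wrist_force: [0.2, 0.2, -2.7]
finger_gap: 0.0489
clock: 23.05
tcp_pos: [0.5309, 0.0474, 0.0888]
orientation: [0.0, 0.994, 0.105, 0.0]
wrist_force: [0.8, 0.5, -3.5]
finger_gap: 0.0493
[0.53094008 0.04713089 0.08882244] [[ 0.978  0.208  0.   ]
 [ 0.208 -0.978 -0.   ]
 [ 0.     0.    -1.   ]] [-0.06  0.29 -0.25  1.03 -0.    2.87]
tool in station 0.013811888331765583 -0.00015304697536612857 12.005222532843598
```

View pics/side11.png

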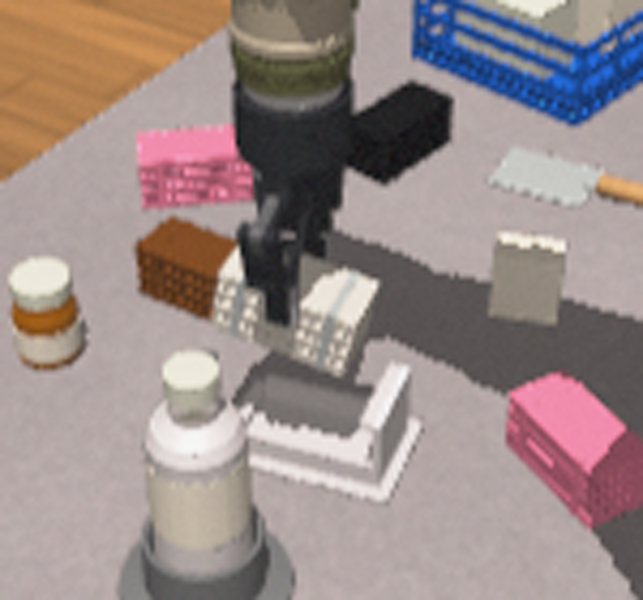

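View pics/wrist11.png

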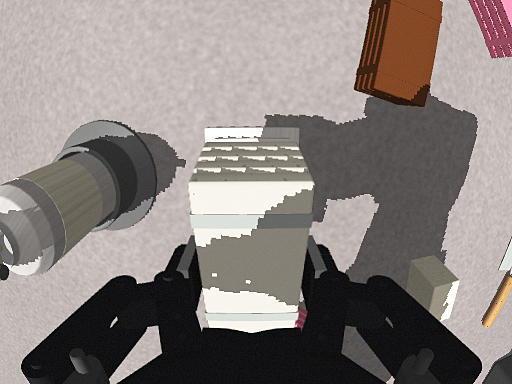

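The pile hangs over the box with its low end toward the tall wall. The box's far plate edge shows at (205,127)–(299,128), so I'll compare that with the prediction.

Run:
```python
from pilep import *
import pickle
W,p,Rm=pickle.load(open("w11.pkl","rb"))
cv2.imwrite("pics/w11c.png",cv2.resize(W["color"][115:225,180:325],(791,600),interpolation=cv2.INTER_NEAREST))
B=[.5174,.0444,.2101];c,s=np.cos(B[2]),np.sin(B[2])
st=lambda x,y,z:[B[0]+c*x-s*y,B[1]+s*x+c*y,z]
for q in ((.0675,.0425,.006),(.0675,-.0425,.006),(.0585,.027,.014),(.0585,-.027,.014),(.0525,.027,.024),(.0525,.033,.024),(.0525,-.033,.024)):
    print(q,((proj(W,st(*q),True)-[180,115]+.5)*791/145).round(0))
```

```text
(0.0675, 0.0425, 0.006) [[136.  72.]]
(0.0675, -0.0425, 0.006) [[656.  72.]]
(0.0585, 0.027, 0.014) [[226. 131.]]
(0.0585, -0.027, 0.014) [[566. 131.]]
(0.0525, 0.027, 0.024) [[221. 178.]]
(0.0525, 0.033, 0.024) [[182. 178.]]
(0.0525, -0.033, 0.024) [[611. 178.]]
```

View pics/w11c.png

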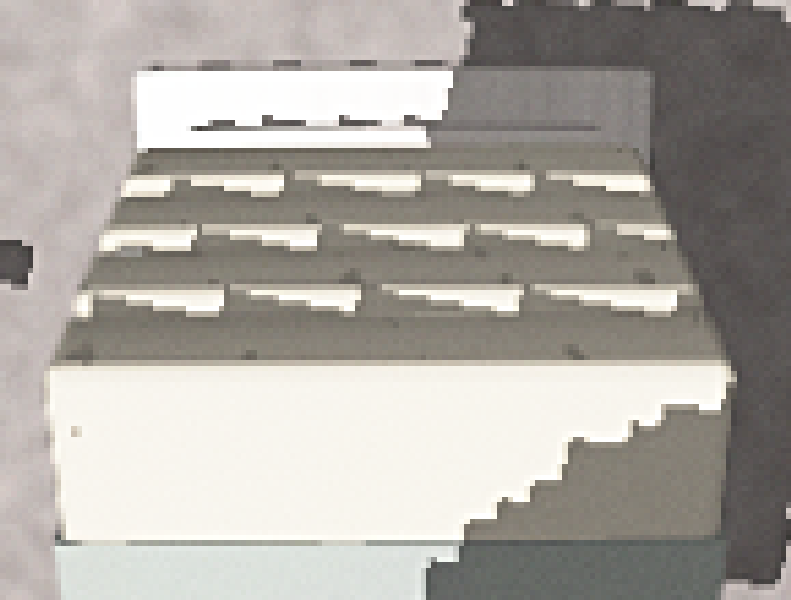

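The alignment agrees to about 0.5 mm, so I'll lower it.

```bash
python3 -m pendant '[[[0,0,0.8],0,1],[[0,0,0.8],0,1],[[0,0,0.6],0,1],[[0,0,0.3],0,1],[[0,0,0.3],0,1],[[0,0,0.3],0,1],[[0,0,0.3],0,1],[[0,0,0.2],0,1]]' 30; python3 -m pendant '[[[0,0,0.2],0,1],[[0,0,0],0,1]]'
```

```text
clock: 24.15
tcp_pos: [0.5308, 0.0474, 0.0165]
orientation: [0.0, 0.995, 0.105, 0.0]
wrist_force: [0.3, -0.1, -2.6]
finger_gap: 0.0493
clock: 24.4
tcp_pos: [0.5306, 0.0474, 0.0125]
orientation: [0.0, 0.995, 0.105, -0.0]
wrist_force: [0.4, 0.7, -4.2]
finger_gap: 0.0494
```

```bash
python3 -m pendant '[[[0,0,0.15],0,1],[[0,0,0.15],0,1],[[0,0,0],0,1]]' 30
python3 - <<'E'
from h import *
S=env.read_camera("side");cv2.imwrite("pics/side12.png",cv2.resize(S["color"][170:260,200:300],(660,594),interpolation=cv2.INTER_CUBIC))
E
```

```text
clock: 24.78
tcp_pos: [0.5305, 0.0474, 0.0065]
orientation: [0.0, 0.995, 0.105, -0.0]
wrist_force: [-0.5, 0.1, -2.5]
finger_gap: 0.0491
```

View pics/side12.png

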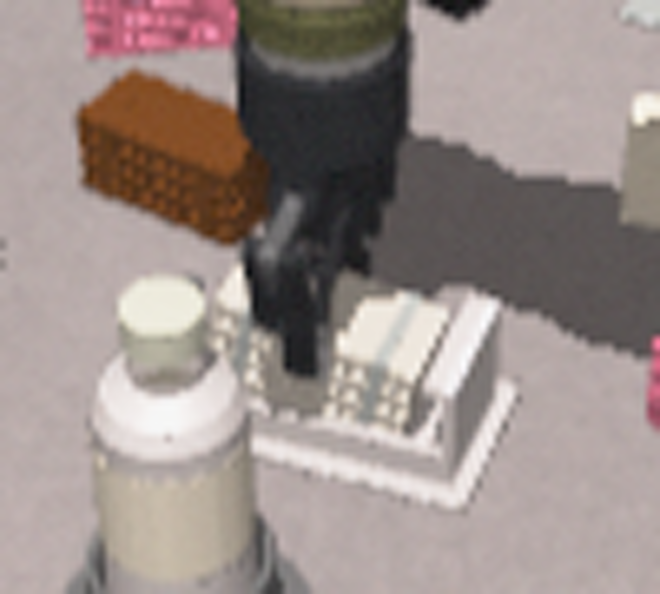

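The pile is in the box, tilted, just in front of the lip. I'll lower to floor contact and slide it under.

```bash
python3 -m pendant '[[[0,0,0.13],0,1],[[0,0,0],0,1]]' 30; python3 -m pendant '[[[-0.15,0,0],0,1],[[-0.15,0,0],0,1],[[-0.15,0,0],0,1],[[0,0,0],0,1]]'
```

```text
clock: 25.08
tcp_pos: [0.5306, 0.0474, 0.004]
orientation: [0.0, 0.995, 0.105, -0.0]
wrist_force: [-0.5, 0.3, -3.9]
finger_gap: 0.0493
clock: 25.58
tcp_pos: [0.5216, 0.0455, 0.0042]
orientation: [0.0, 0.995, 0.105, -0.0]
wrist_force: [0.1, 0.6, -3.8]
finger_gap: 0.0492
```

```bash
python3 -m pendant '[[[-0.15,0,0],0,1],[[-0.1,0,0],0,1],[[0,0,0],0,1]]' 30; python3 -m pendant '[[[-0.1,0,0],0,1],[[0,0,0],0,1]]';python3 - <<'E'
from h import *
S=env.read_camera("side");cv2.imwrite("pics/side13.png",cv2.resize(S["color"][170:260,200:300],(660,594),interpolation=cv2.INTER_CUBIC))
E
```

```text
clock: 25.95
tcp_pos: [0.5172, 0.0445, 0.004]
orientation: [0.0, 0.995, 0.105, 0.0]
wrist_force: [1.7, -0.7, -6.3]
finger_gap: 0.0492
clock: 26.2
tcp_pos: [0.5166, 0.0443, 0.0042]
orientation: [-0.0, 0.995, 0.105, 0.001]
wrist_force: [5.1, 0.9, -10.2]
finger_gap: 0.0493
```

View pics/side13.png

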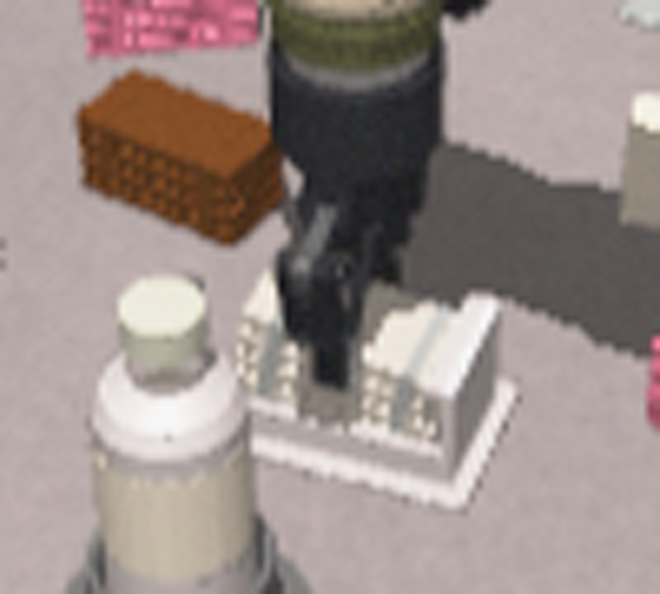

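The pile is under the lip and against the wall; I can feel the wall and the lip. Now I'll lower the other end slowly.

```bash
python3 -m pendant '[[[0,0,0.12],0,1],[[0,0,0.12],0,1],[[0,0,0],0,1]]' 22; python3 -m pendant '[[[0,0,0.12],0,1],[[0,0,0],0,1]]'; python3 -m pendant '[[[0,0,0.1],0,1],[[0,0,0],0,1]]'
```

```text
clock: 26.62
tcp_pos: [0.5173, 0.0441, 0.0012]
orientation: [0.0, 0.994, 0.105, 0.002]
wrist_force: [2.4, 1.0, 5.8]
finger_gap: 0.0488
clock: 26.88
tcp_pos: [0.5188, 0.0444, -0.0002]
orientation: [0.0, 0.994, 0.105, 0.004]
wrist_force: [4.2, 3.2, 9.6]
finger_gap: 0.0493
clock: 27.12
tcp_pos: [0.5202, 0.0446, -0.0016]
orientation: [-0.0, 0.994, 0.105, 0.005]
wrist_force: [5.4, 3.4, 11.8]
finger_gap: 0.0489
```

```bash
python3 -m pendant '[[[0,0,0.12],0,1],[[0,0,0],0,1]]' 20; python3 -m pendant '[[[0,0,0.12],0,1],[[0,0,0],0,1]]'
python3 - <<'E'
from h import *
S=env.read_camera("side");cv2.imwrite("pics/side14.png",cv2.resize(S["color"][170:260,200:300],(660,594),interpolation=cv2.INTER_CUBIC))
W=env.read_camera("wrist");cv2.imwrite("pics/wrist14.png",W["color"])
E
```

```text
clock: 27.38
tcp_pos: [0.5216, 0.0447, -0.0034]
orientation: [-0.0, 0.994, 0.105, 0.006]
wrist_force: [6.9, 4.1, 13.3]
finger_gap: 0.0493
clock: 27.62
tcp_pos: [0.5219, 0.0447, -0.0039]
orientation: [0.0, 0.994, 0.105, 0.007]
wrist_force: [2.0, 4.5, 28.8]
finger_gap: 0.0491
```

View pics/side14.png

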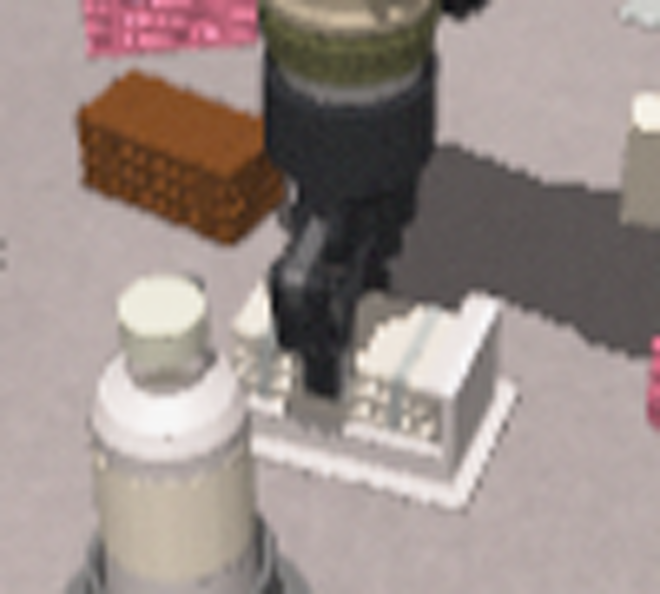

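View pics/wrist14.png

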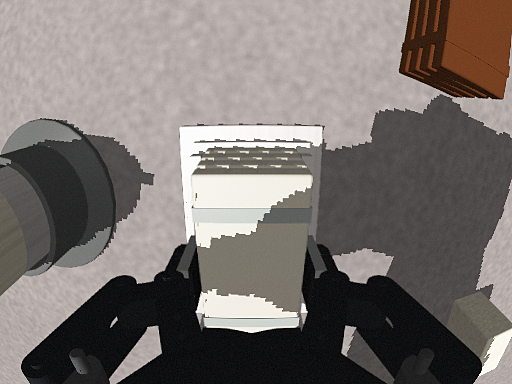

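The force jumped, so either the far end is on the floor or it's sitting on the low wall. I'll check where that end is.

Run:
```python
from pilep import *
import pickle
W=env.read_camera("wrist");p,Rm=q2();print(p,Rm.round(3));pickle.dump((W,p,Rm),open("w15.pkl","wb"))
cv2.imwrite("pics/w15c.png",cv2.resize(W["color"][115:225,175:330],(780,554),interpolation=cv2.INTER_NEAREST))
```

```text
[ 0.52192782  0.04472255 -0.00388031] [[ 0.978  0.209  0.013]
 [ 0.209 -0.978  0.001]
 [ 0.013  0.002 -1.   ]]
```

View pics/w15c.png

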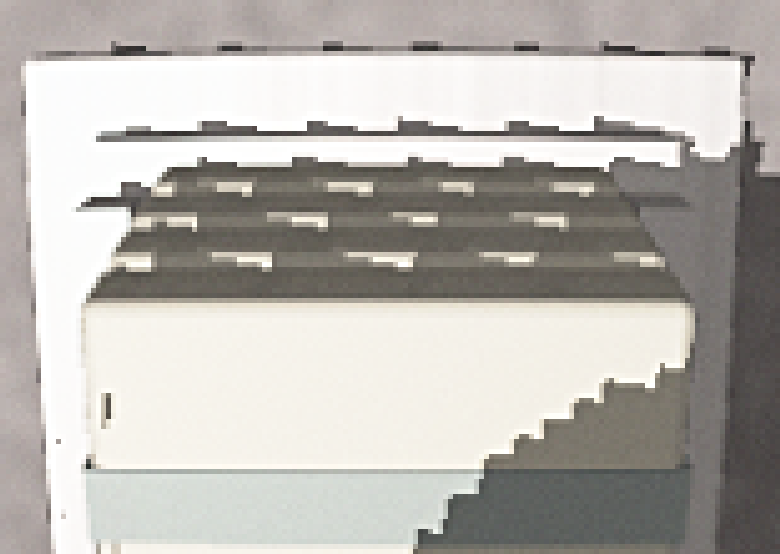

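The far end is resting on the low wall's top, about 4 mm too far +x. I'll ease up slightly, shift toward the tall wall and lower again.

```bash
python3 -m pendant '[[[0,0,-0.15],0,1],[[0,0,-0.1],0,1],[[0,0,0],0,1]]' 30; python3 -m pendant '[[[-0.1,0,0],0,1],[[-0.1,0,0],0,1],[[0,0,0],0,1]]'
```

```text
clock: 28.15
tcp_pos: [0.5167, 0.0439, -0.0041]
orientation: [0.0, 0.995, 0.105, 0.001]
wrist_force: [4.3, 1.1, 5.1]
finger_gap: 0.0491
clock: 28.52
tcp_pos: [0.5169, 0.044, -0.0035]
orientation: [-0.0, 0.994, 0.105, 0.005]
wrist_force: [12.9, 4.8, -1.1]
finger_gap: 0.0493
```

```bash
python3 -m pendant '[[[0.15,0,0],0,1],[[0,0,0],0,1]]' 30
python3 - <<'E'
from pilep import *
import pickle
W=env.read_camera("wrist");p,Rm=q2();print(p,Rm.round(3));pickle.dump((W,p,Rm),open("w16.pkl","wb"))
cv2.imwrite("pics/w16c.png",cv2.resize(W["color"][115:225,175:330],(780,554),interpolation=cv2.INTER_NEAREST))
S=env.read_camera("side");cv2.imwrite("pics/side16.png",cv2.resize(S["color"][170:260,200:300],(660,594),interpolation=cv2.INTER_CUBIC))
E
```

```text
clock: 28.78
tcp_pos: [0.5167, 0.0439, -0.004]
orientation: [0.0, 0.994, 0.105, 0.002]
wrist_force: [6.5, 2.1, 4.5]
finger_gap: 0.049
[ 0.51666189  0.04390604 -0.00399326] [[ 0.978  0.208  0.004]
 [ 0.208 -0.978  0.   ]
 [ 0.004  0.001 -1.   ]]
```

View pics/w16c.png

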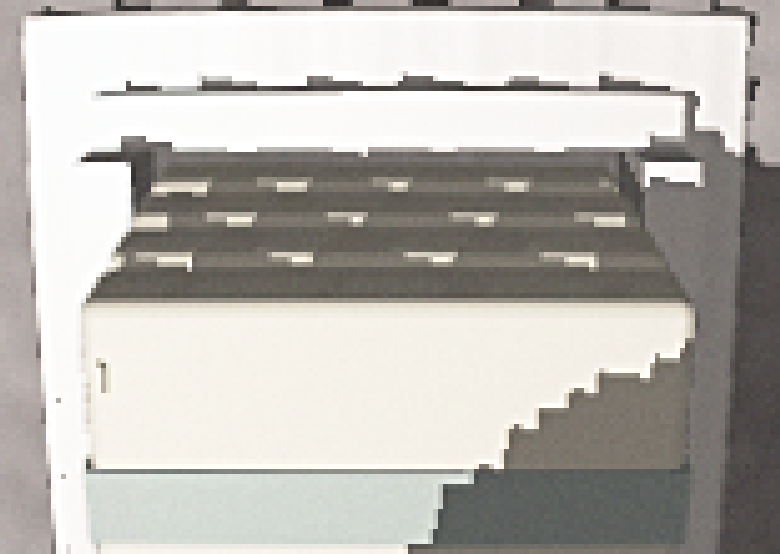

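View pics/side16.png

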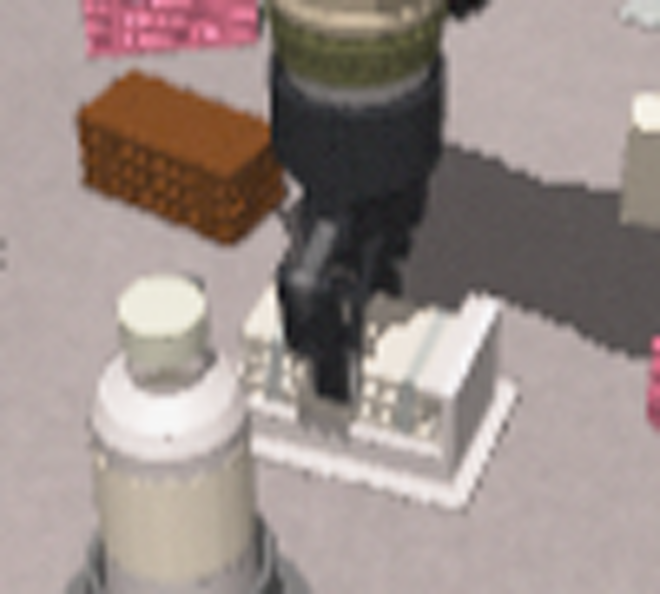

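Now the pile's end lies inside the low wall, with a floor strip showing at crop row 158. I'll lower the rest.

```bash
python3 -m pendant '[[[0,0,0.1],0,1],[[0,0,0],0,1]]' 22; python3 -m pendant '[[[0,0,0.1],0,1],[[0,0,0],0,1]]'; python3 -m pendant '[[[0,0,0.1],0,1],[[0,0,0],0,1]]'
```

```text
clock: 29.12
tcp_pos: [0.5176, 0.0441, -0.005]
orientation: [-0.0, 0.994, 0.105, 0.003]
wrist_force: [5.5, 2.8, 9.1]
finger_gap: 0.0493
clock: 29.38
tcp_pos: [0.5184, 0.0441, -0.0065]
orientation: [0.0, 0.994, 0.105, 0.004]
wrist_force: [6.5, 2.4, 11.0]
finger_gap: 0.0492
clock: 29.62
tcp_pos: [0.5192, 0.0442, -0.0081]
orientation: [0.0, 0.994, 0.105, 0.005]
wrist_force: [7.1, 2.7, 13.0]
finger_gap: 0.0493
```

Run:
```python
from pilep import *
import pickle
W=env.read_camera("wrist");p,Rm=q2();print(p,Rm.round(3));pickle.dump((W,p,Rm),open("w17.pkl","wb"))
cv2.imwrite("pics/w17c.png",cv2.resize(W["color"][115:225,175:330],(780,554),interpolation=cv2.INTER_NEAREST))
B=[.5174,.0444,.2101];c,s=np.cos(B[2]),np.sin(B[2])
st=lambda x,y,z:[B[0]+c*x-s*y,B[1]+s*x+c*y,z]
f=780/155
for q in ((.0675,.0425,.006),(.0675,-.0425,.006),(.0585,.0,.014),(.0525,0,.014),(.0525,.027,.006),(.05,.025,.006),(.05,-.025,.006),(.05,.025,.056),(.05,-.025,.056)):
    print(q,((proj(W,st(*q),True)-[175,115]+.5)*f).round(0))
```

```text
[ 0.51921885  0.04416736 -0.00811801] [[ 0.978  0.208  0.009]
 [ 0.208 -0.978  0.001]
 [ 0.009  0.001 -1.   ]]
(0.0675, 0.0425, 0.006) [[13. 40.]]
(0.0675, -0.0425, 0.006) [[761.  40.]]
(0.0585, 0.0, 0.014) [[387. 121.]]
(0.0525, 0, 0.014) [[388. 176.]]
(0.0525, 0.027, 0.006) [[150. 167.]]
(0.05, 0.025, 0.006) [[168. 188.]]
(0.05, -0.025, 0.006) [[606. 188.]]
(0.05, 0.025, 0.056) [[ 83. 289.]]
(0.05, -0.025, 0.056) [[694. 288.]]
```

View pics/w17c.png

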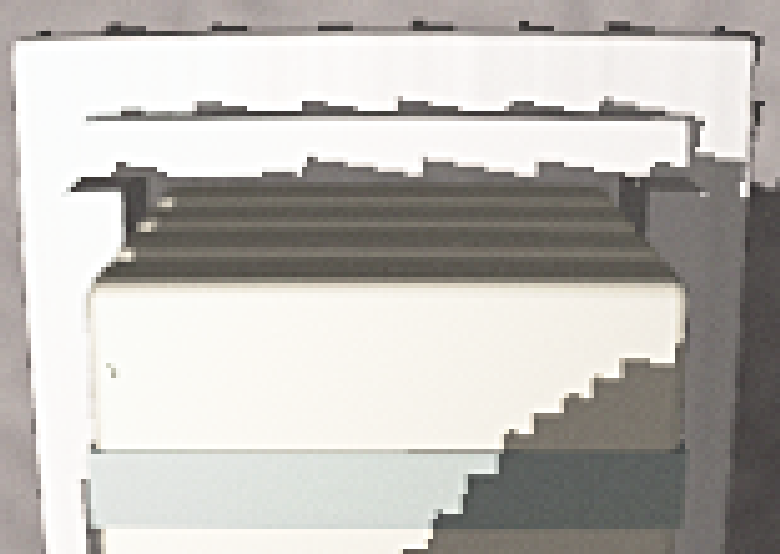

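The pile's far top edge sits at seated height (measured crop row 285, cols 90–685; predicted row 289, cols 83–694). The pads now seem to be just sliding down it, so I'll release and check.

```bash
python3 -m pendant '[[[0,0,-0.1],0,1],[[0,0,-0.1],0,0.2],[[0,0,0],0,-0.4],[[0,0,0],0,-0.4],[[0,0,0],0,-0.6]]' 20
python3 - <<'E'
from pilep import *
import pickle
W=env.read_camera("wrist");p,Rm=q2();print(p,Rm.round(3));pickle.dump((W,p,Rm),open("w18.pkl","wb"))
cv2.imwrite("pics/wrist18.png",W["color"])
S=env.read_camera("side");cv2.imwrite("pics/side18.png",cv2.resize(S["color"][170:260,200:300],(660,594),interpolation=cv2.INTER_CUBIC))
E
```

```text
clock: 30.3
tcp_pos: [0.5128, 0.0439, -0.0075]
orientation: [-0.0, 0.995, 0.105, -0.001]
wrist_force: [-0.2, 0.7, 1.2]
finger_gap: 0.0686
[ 0.51315058  0.04382472 -0.0072904 ] [[ 0.978  0.208 -0.002]
 [ 0.208 -0.978 -0.   ]
 [-0.002 -0.    -1.   ]]
```

View pics/side18.png

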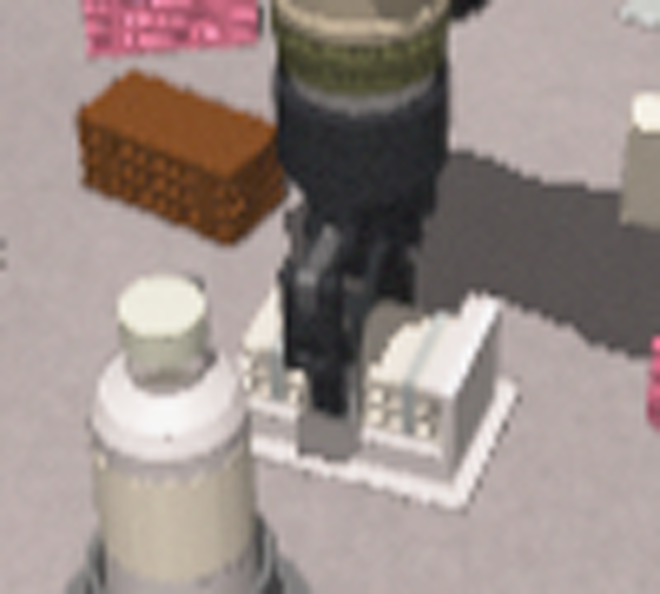

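View pics/wrist18.png

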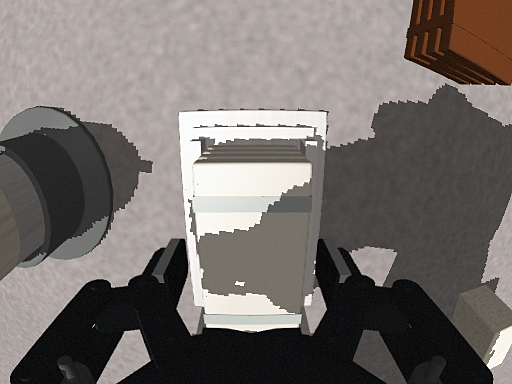

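Released, and the pile looks flat. I'll lift straight up and measure the pile in the box.

```bash
python3 -m pendant '[[[0,0,0],0,-1],[[0,0,-0.4],0,-1],[[0,0,-1],0,-1],[[0,0,-1],0,-1],[[0,0,-1],0,-1],[[0,0,-1],0,-1],[[0,0,-1],0,-1],[[0,0,-1],0,-1],[[0,0,0],0,-1]]' 20
python3 - <<'E'
from pilep import *
import pickle
W=env.read_camera("wrist");p,Rm=q2();print(p,Rm.round(3));pickle.dump((W,p,Rm),open("w19.pkl","wb"))
cv2.imwrite("pics/w19c.png",cv2.resize(W["color"][110:270,180:330],(750,800),interpolation=cv2.INTER_NEAREST)[:600])
cv2.imwrite("pics/w19.png",W["color"])
T=env.read_camera("top");cv2.imwrite("pics/top19.png",cv2.resize(T["color"][150:260,130:330],(800,440),interpolation=cv2.INTER_CUBIC))
E
```

```text
clock: 31.52
tcp_pos: [0.5156, 0.0438, 0.1232]
orientation: [0.0, 0.994, 0.105, 0.002]
wrist_force: [0.8, 1.0, 0.3]
finger_gap: 0.0856
[0.5148106  0.04381421 0.12192003] [[ 0.978  0.208  0.002]
 [ 0.208 -0.978 -0.   ]
 [ 0.002  0.001 -1.   ]]
```

View pics/w19.png

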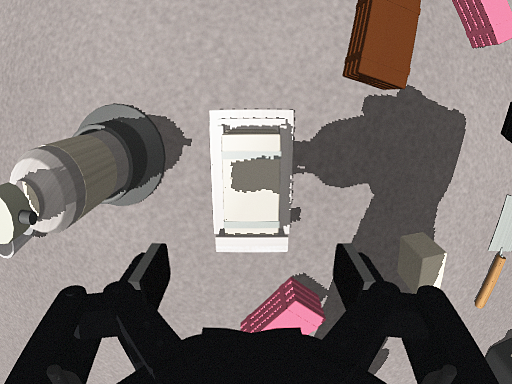

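View pics/w19c.png

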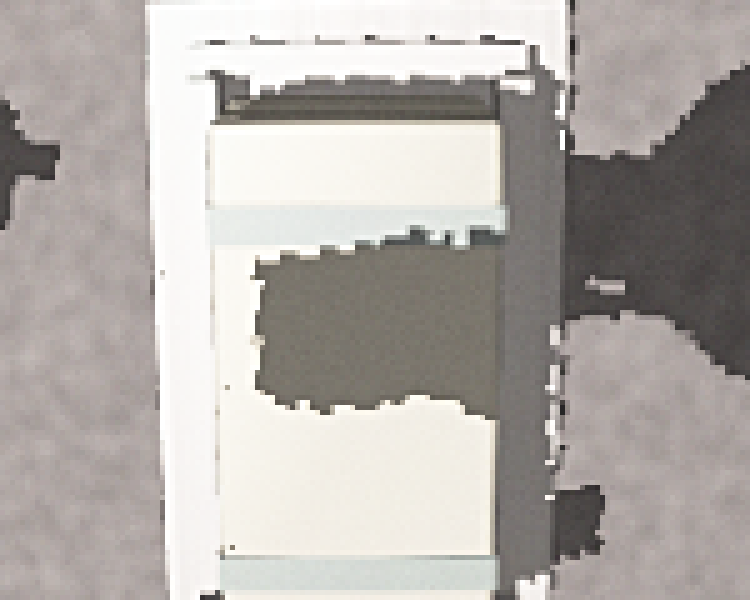

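Run:
```python
from pilep import *
import pickle
W,p,Rm=pickle.load(open("w19.pkl","rb"))
B=[.5174,.0444,.2101];c,s=np.cos(B[2]),np.sin(B[2])
st=lambda x,y,z:[B[0]+c*x-s*y,B[1]+s*x+c*y,z]
def loc(u,v,z):
    P=onz(W,(u/5+180-.5,v/5+110-.5),z,True)[:2]-B[:2];return np.round([1000*(c*P[0]+s*P[1]),1000*(-s*P[0]+c*P[1])],1)
for n,u,v,z in (("endL",212,123,.056),("endR",500,122,.056),("sideL300",215,300,.056),("sideR300",500,300,.056),("sideL500",219,500,.056),("sideR500",496,500,.056),("clipA",207,225,.056),("clipAr",508,225,.056),("clipB",219,573,.056),("clipBr",499,573,.056),("plateL",147,6,.006),("plateR",567,6,.006),("wall in",350,78,.014),("wall out",350,44,.014)):
    print(n,loc(u,v,z))
```

```text
endL [47.8 25. ]
endR [ 47.9 -23.3]
sideL300 [17.2 25.2]
sideR300 [ 17.2 -23.9]
sideL500 [-19.5  25.5]
sideR500 [-19.6 -24.2]
clipA [30.3 26.2]
clipAr [ 30.3 -25. ]
clipB [-33.8  26. ]
clipBr [-33.9 -25.2]
plateL [66.3 42.6]
plateR [ 66.2 -41.3]
wall in [51.9  2. ]
wall out [58.6  2. ]
```

The pile is flat. The clip widths are equal at both ends (51.2 mm), its centre is about 1–2 mm toward -x and 0.6 mm in y, and the lip overlaps it. All of that is within tolerance.

Next is the can. I'll rise, turn away from the joint-6 limit, and look at the cap from above.

```bash
python3 -m pendant '[[[0,0,-1],-1,-1],[[0,0,-1],-1,-1],[[0,0,-1],-1,-1],[[0,0,-1],-1,-1],[[0,0,-0.4],-1,-1],[[0,0,0],-1,-1],[[0,0,0],-1,-1],[[0,0,0],-1,-1],[[0,0,0],-1,-1],[[0,0,0],-1,-1]]' 20; python3 -m pendant '[[[0.5,-0.2,0],0,-1],[[0.9,-0.34,0],0,-1],[[0.9,-0.34,0],0,-1],[[0.9,-0.34,0],0,-1],[[0.9,-0.34,0],0,-1],[[0.9,-0.34,0],0,-1],[[0.9,-0.34,0],0,-1],[[0.9,-0.34,0],0,-1],[[0.35,-0.16,0],0,-1],[[0,0,0],0,-1]]'
python3 - <<'E'
from pilep import *
import pickle
W=env.read_camera("wrist");p,Rm=q2();print(p,Rm.round(3),env.get_state()["joint_pos"].round(2));pickle.dump((W,p,Rm),open("w20.pkl","wb"))
cv2.imwrite("pics/w20.png",W["color"])
for t in ("cap","can_stand"): print([(l["location"],l["p"]) for l in env.boxes_of("wrist",t)])
E
```

```text
clock: 32.88
tcp_pos: [0.5135, 0.0439, 0.2078]
orientation: [-0.001, 0.808, 0.589, -0.001]
wrist_force: [-0.5, 1.1, 0.5]
finger_gap: 0.0852
clock: 34.12
tcp_pos: [0.5061, 0.1973, 0.2091]
orientation: [0.0, 0.809, 0.588, -0.0]
wrist_force: [-0.3, -1.0, -0.1]
finger_gap: 0.085
[0.5061355  0.19681953 0.20908279] [[ 0.308  0.951 -0.   ]
 [ 0.951 -0.308 -0.   ]
 [-0.     0.    -1.   ]] [ 0.22  0.25 -0.    1.32 -0.    2.11]
[([257.8, 208.3], 0.78), ([279.1, 243.8], 0.35)]
[([257.1, 169.4], 0.83)]
```

View pics/w20.png

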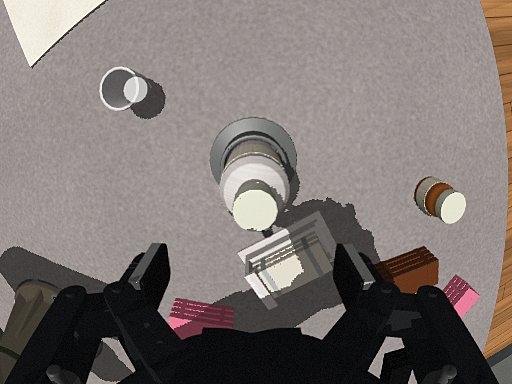

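The cap shows at (255,210) with radius about 22 px, and the stand's foot ring is at (254,158). I'll locate the axis.

Run:
```python
from pilep import *
import pickle
W,p,Rm=pickle.load(open("w20.pkl","rb"))
cv2.imwrite("pics/w20c.png",cv2.resize(W["color"][105:245,195:315],(514,600),interpolation=cv2.INTER_NEAREST))
L=[l for l in env.cut_out("wrist","cap")];print(L[0]["location"],L[0]["p"])
c=max(cv2.findContours(L[0]["region"].astype(np.uint8),0,1)[0],key=cv2.contourArea);e=cv2.fitEllipse(c);print("cap ellipse",e)
g=cv2.cvtColor(W["color"],cv2.COLOR_BGR2GRAY)
for z in (.177,.185,.19,.195,.2): print(z,onz(W,e[0],z,True).round(4),"diam",[round(np.linalg.norm(onz(W,(e[0][0]-22.5,e[0][1]),z,True)-onz(W,(e[0][0]+22.5,e[0][1]),z,True)),4)])
for z in (0,.004): print("foot",onz(W,(254,158.5),z,True).round(4))
```

```text
[257.2, 207.1] 0.66
cap ellipse ((255.7313995361328, 208.21302795410156), (43.730308532714844, 54.094478607177734), 157.2555694580078)
0.177 [0.5083 0.1935 0.177 ] diam [np.float64(0.0346)]
0.185 [0.5091 0.1965 0.185 ] diam [np.float64(0.0333)]
0.19 [0.5096 0.1983 0.19  ] diam [np.float64(0.0325)]
0.195 [0.5101 0.2001 0.195 ] diam [np.float64(0.0317)]
0.2 [0.5106 0.202  0.2   ] diam [np.float64(0.0308)]
foot [0.5096 0.197  0.    ]
foot [0.5098 0.1977 0.004 ]
```

View pics/w20c.png

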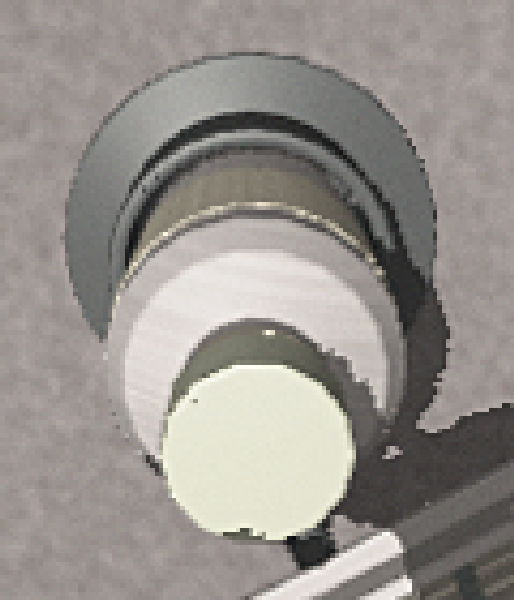

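Run:
```python
from pilep import *
import pickle
W,p,Rm=pickle.load(open("w20.pkl","rb"))
k=600/140
foot=[(251,52),(150,82),(66,220),(105,337),(375,105),(436,225),(340,75),(75,165),(425,170)]
cap=[(162,450),(355,450),(258,363),(190,388),(330,390),(180,510),(340,505),(265,540)]
px=lambda q:(q[0]/k+195-.5,q[1]/k+105-.5)
def f(v):
    r=[np.linalg.norm(onz(W,px(q),.002,True)[:2]-v[:2])-.058 for q in foot]
    r+=[np.linalg.norm(onz(W,px(q),v[2],True)[:2]-v[:2])-.017 for q in cap]
    return r
r=least_squares(f,[.508,.197,.187]);print(r.x.round(4),np.round(np.array(r.fun)*1000,1))
d=np.append(r.x[:2]-p[:2],0);print("move tool frame (units of 20mm)",(Rm.T@d/.02).round(2))
def g(v): return [np.linalg.norm(onz(W,px(q),v[2],True)[:2]-v[:2])-.017 for q in cap]
r=least_squares(g,[.508,.197,.187]);print("cap alone",r.x.round(4))
```

```text
[0.5078 0.1953 0.1859] [ 0.1 -0.   0.  -1.8 -1.5 -0.2 -0.1  1.3  0.  -0.6 -0.2 -0.5 -0.4 -0.1
  0.   0.3 -0.7]
move tool frame (units of 20mm) [-0.05  0.1   0.  ]
cap alone [0.5076 0.194  0.1828]
```

The axis is at (0.508, 0.195) and the cap's top at z≈0.185, within the stated range. I'll shut the fingers, come down, and feel for it.

```bash
python3 -m pendant '[[[-0.05,0.1,0],0,1],[[0,0,0.5],0,1],[[0,0,0.5],0,1],[[0,0,0.5],0,1],[[0,0,0.3],0,1],[[0,0,0.2],0,1],[[0,0,0],0,1]]' 40; python3 -m pendant '[[[0,0,0.1],0,1],[[0,0,0.1],0,1],[[0,0,0.1],0,1]]' 40; python3 -m pendant '[[[0,0,0.1],0,1],[[0,0,0.1],0,1]]' 40
```

```text
clock: 35.2
tcp_pos: [0.5077, 0.1953, 0.1689]
orientation: [-0.0, 0.809, 0.588, -0.0]
wrist_force: [0.0, 0.4, 0.5]
finger_gap: 0.0
clock: 35.58
tcp_pos: [0.5079, 0.1953, 0.1632]
orientation: [0.0, 0.809, 0.588, 0.0]
wrist_force: [-0.4, -0.6, 0.2]
finger_gap: 0.0001
clock: 35.83
tcp_pos: [0.5078, 0.1952, 0.159]
orientation: [0.0, 0.809, 0.588, -0.0]
wrist_force: [0.0, 0.0, 0.5]
finger_gap: -0.0001
```

```bash
python3 -m pendant '[[[0,0,0.1],0,1],[[0,0,0.1],0,1]]' 40; python3 -m pendant '[[[0,0,0.1],0,1],[[0,0,0.1],0,1]]' 40;python3 -m pendant '[[[0,0,0.1],0,1],[[0,0,0],0,1]]' 40
python3 - <<'E'
from pilep import *
W=env.read_camera("wrist")
cv2.imwrite("pics/w21.png",W["color"])
S=env.read_camera("side");cv2.imwrite("pics/side21.png",cv2.resize(S["color"][150:290,160:300],(600,600),interpolation=cv2.INTER_CUBIC))
E
```

```text
clock: 36.08
tcp_pos: [0.5078, 0.1952, 0.155]
orientation: [0.0, 0.809, 0.588, -0.0]
wrist_force: [-0.4, -0.0, 0.4]
finger_gap: -0.0002
clock: 36.33
tcp_pos: [0.5078, 0.1952, 0.151]
orientation: [0.0, 0.809, 0.588, 0.0]
wrist_force: [0.5, -0.2, 0.2]
finger_gap: -0.0001
clock: 36.58
tcp_pos: [0.5078, 0.1953, 0.1495]
orientation: [0.0, 0.809, 0.588, 0.0]
wrist_force: [-1.6, 0.8, 4.7]
finger_gap: 0.0002
```

View pics/side21.png

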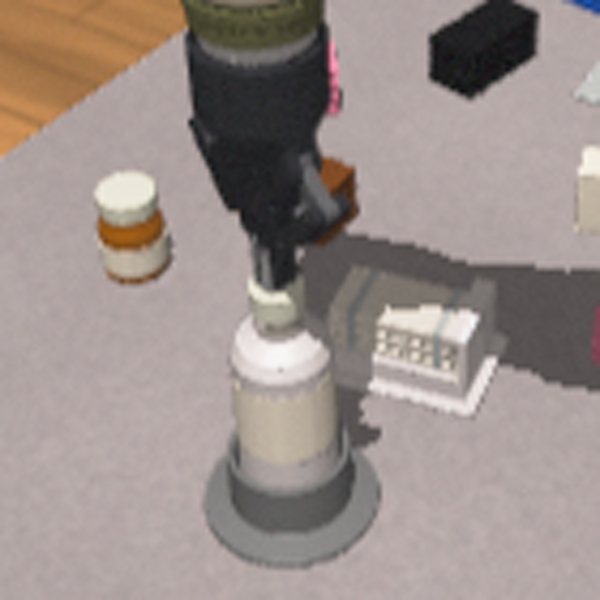

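I touch the cap at a reported z of about 0.150 (4.7 N), and the fingers are centred on it. I'll press slowly.

```bash
python3 -m pendant '[[[0,0,0.1],0,1],[[0,0,0.1],0,1],[[0,0,0],0,1]]' 40; python3 -m pendant '[[[0,0,0.1],0,1],[[0,0,0],0,1]]' 40;python3 -m pendant '[[[0,0,0.1],0,1],[[0,0,0],0,1]]' 40
```

```text
clock: 37.05
tcp_pos: [0.5079, 0.1953, 0.1456]
orientation: [0.0, 0.809, 0.588, 0.0]
wrist_force: [-2.2, -1.1, 6.6]
finger_gap: -0.0002
clock: 37.3
tcp_pos: [0.5079, 0.1953, 0.1439]
orientation: [0.0, 0.809, 0.588, 0.0]
wrist_force: [-2.7, 0.0, 7.8]
finger_gap: 0.0001
clock: 37.55
tcp_pos: [0.5079, 0.1953, 0.1422]
orientation: [0.0, 0.809, 0.588, 0.0]
wrist_force: [-3.1, -1.0, 9.6]
finger_gap: -0.0005
```

```bash
python3 -m pendant '[[[0,0,0.1],0,1],[[0,0,0],0,1]]' 40;python3 -m pendant '[[[0,0,0.06],0,1],[[0,0,0],0,1]]' 40;python3 -m pendant '[[[0,0,0.05],0,1],[[0,0,0],0,1]]' 40
```

```text
clock: 37.8
tcp_pos: [0.5079, 0.1953, 0.1404]
orientation: [0.0, 0.809, 0.588, 0.001]
wrist_force: [-3.3, -1.3, 11.7]
finger_gap: -0.0
clock: 38.05
tcp_pos: [0.508, 0.1953, 0.1395]
orientation: [0.0, 0.809, 0.588, 0.001]
wrist_force: [-3.1, 0.2, 12.0]
finger_gap: 0.0001
clock: 38.3
tcp_pos: [0.5081, 0.1953, 0.1394]
orientation: [0.001, 0.809, 0.588, 0.001]
wrist_force: [-5.6, -2.0, 17.7]
finger_gap: 0.0001
```

The stop is reached: 12 to 17.7 N with almost no travel, after about 10 mm of stroke. I'll release it upward and clear.

```bash
python3 -m pendant '[[[0,0,-0.2],0,1],[[0,0,-0.3],0,1],[[0,0,-0.5],0,1],[[0,0,-1],0,1],[[0,0,-1],0,1],[[0,0,-1],0,1],[[0,0,-1],0,1],[[0,0,0],0,1],[[0,0,0],0,1]]' 40
python3 - <<'E'
from pilep import *
import pickle
W=env.read_camera("wrist");p,Rm=q2();pickle.dump((W,p,Rm),open("w22.pkl","wb"))
cv2.imwrite("pics/w22.png",W["color"])
S=env.read_camera("side");cv2.imwrite("pics/side22.png",cv2.resize(S["color"][150:290,160:300],(600,600),interpolation=cv2.INTER_CUBIC))
T=env.read_camera("top");cv2.imwrite("pics/top22.png",cv2.resize(T["color"][90:300,100:400],(800,560),interpolation=cv2.INTER_CUBIC))
print(p,env.get_state()["wrist_force"])
E
```

```text
clock: 39.42
tcp_pos: [0.5075, 0.1952, 0.236]
orientation: [-0.0, 0.809, 0.588, -0.001]
wrist_force: [-0.7, -0.1, -0.3]
finger_gap: -0.0001
[0.5072725  0.19511696 0.23572938] [ 0.5883026   0.48976833 -1.0173979 ]
```

View pics/side22.png

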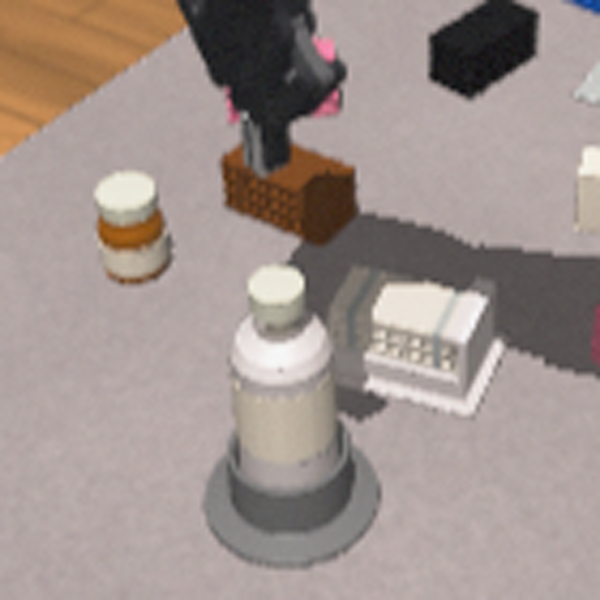

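View pics/w22.png

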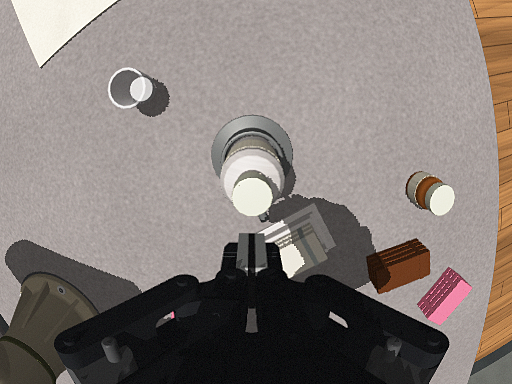

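View pics/top22.png

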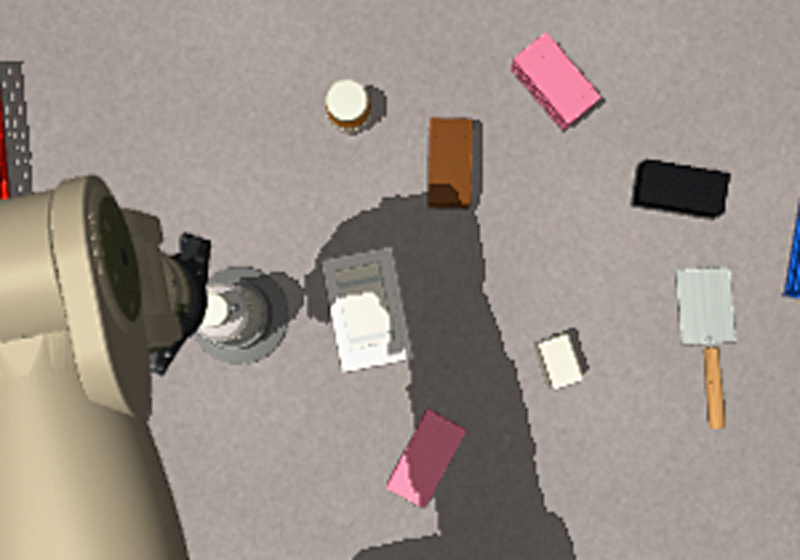

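The cap is back up: its top is at side row ≈212, the same as at the start, and nothing else moved. One last check is to project the seated pile's model into the side picture.

Run:
```python
from h import *
S=env.read_camera("side");B=[.5174,.0444,.2101];c,s=np.cos(B[2]),np.sin(B[2])
st=lambda x,y,z:[B[0]+c*x-s*y,B[1]+s*x+c*y,z]
x0,y0=218,205;I=cv2.resize(S["color"][x0 and 205:255,218:283],(780,600),interpolation=cv2.INTER_CUBIC)
X=-.0012
for q in ((X+.05,.025,.056),(X+.05,-.025,.056),(X+.05,.025,.031),(-.0435,.025,.056),(-.0435,-.025,.056),(-.0435,.030,.0635),(-.0585,.030,.0635),(.0675,.0425,.006),(-.0675,.0425,.006)):
    u=(proj(S,st(*q),False)[0]-[218,205]+.5)*12
    cv2.circle(I,tuple(int(v) for v in u),5,(0,0,255),2)
cv2.imwrite("pics/side23.png",I)
```

```text
(no output)
```

View pics/side23.png

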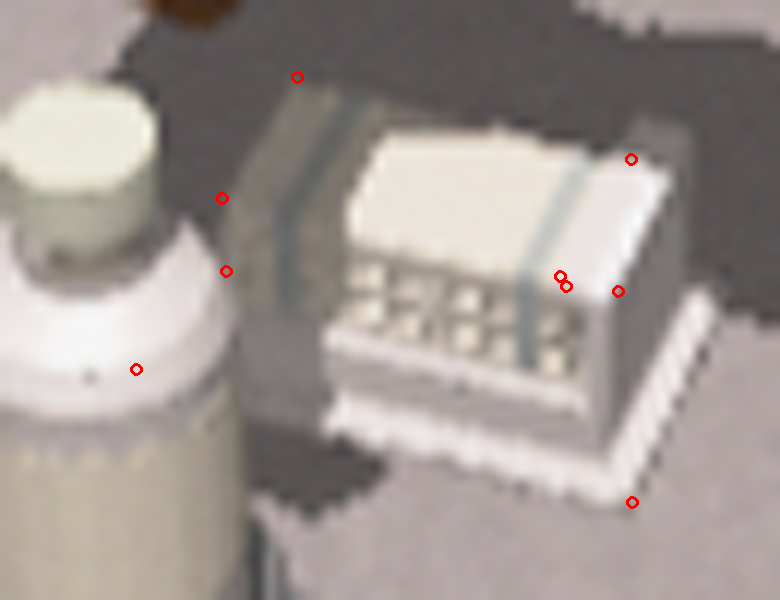

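The seated model matches the picture to about 1 px (far top corner predicted at (297,77), seen at about (300,88)). The pile is flat and under the lip, so I'll hand in.

```bash
python3 -c "
from workcell import env
print(env.hand_in()); print(env.get_state()['clock'])"
```

```text
the job is handed in; nothing more can be done
None
the job is handed in; nothing more can be done
```

The pile is in the box and the spray cap was pressed once and came back up. I handed the job in at about 39.6 s; no verdict was reported.

**What I did**
- I picked up the white clipped pile. The tool cannot tilt, so I pressed one end on the box's side wall to tilt the pile 0.22 rad in the grip.
- I slid the low end under the lip to the tall wall, lowered the other end and let go.
- I felt for the cap, pressed it about 10 mm to its stop with a highest reading of 17.7 N, and backed off.

**Last checks**
- **Pile:** it lies flat under the lip. Its centre is about 1–2 mm off along the box and 0.6 mm across, and the side picture matches the seated model to about 1 px.
- **Cap:** it is back at its starting height in the side picture.
- **Other objects:** the carton, jar and spatula show no movement in the top view. The cup was hidden by the arm there, but it stands upright in the wrist view.
- **Robot:** the gripper is well clear of the can and touches nothing.

**What disagreed or went wrong**
- **Fingertip position:** the real tips are about 39 mm behind the reported TCP. My first grip therefore closed on air above the pile. I corrected for this from the wrist and side pictures.
- **First lowering:** the far end landed on the low wall at 29 N. I eased off, shifted about 4 mm toward the tall wall, and it went in.
- **Position estimate:** the top camera put the pile about 6 mm off in y from the wrist camera. I used the wrist camera.

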